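Clear the T-slot of a board-test fixture and pin its clamp

ROBOT

A 6-joint arm with a two-finger parallel gripper is mounted at the origin on the work surface. World frame = base frame: x ahead of the robot, y to its left, z up, the work surface at z = 0. Lengths are in m, angles in rad, forces in N, time in s.
With the tool pointing down it reaches from about 0.225 to 0.875 m from the base axis. Payload 3.4 kg.
Tool frame: the origin (TCP) lies on the centre line of the jaws, within the pads' length; the fingertips stand 17 mm ahead of it and the grasp point (between the pads) lies 2 mm behind it (nose_length is the distance from the TCP to the fingertips, in m); z points along the fingers, y is the line along which they close (so a half turn about z gives the same grasp; the last joint's range is limited). The gripper opens to 85 mm and grips with 20 to 120 N. Pads are 22 mm wide; open, the fingers measure 114 mm over their backs; the gripper's body (76 mm by 85 mm) begins 54 mm behind the grasp point. The pads swing forward as they close: fully open they stand 13 mm farther back than shut.
Start: joints at [1.148, 0.276, 1.505, -0, 1.361, -0.121], TCP at [0.171, 0.549, 0.209] pointing down, gripper open.
Joint ranges: [-2.89, 2.89], [-0.75, 2.08], [0.22, 2.7], [-1.18, 4.32], [0.11, 2.71], [-2.7, 2.7]. Speed limits (rad/s): [2.57, 2.57, 3.14, 3.14, 3.14, 3.14].

INTERFACE

Orientations are given as a unit quaternion [w, x, y, z].
In Python, from rig import get_state, get_image, sign_off, find_in, place_of, nose_length gives the robot as it stands.
- The arm moves only by the tool apply_moves, never from a script. Its argument "deltas" is one flat list of numbers, 5 for each row, row after row: the finger opening in mm, from 0 to 85.4, then the shift along the tool's x, y, z in mm, then the turn about the tool's z in degrees. A call has 1 to 12 rows; each row is the pose to reach, as a shift and turn from the pose commanded when the call began, along the tool's axes at that moment; what a row does not reach only later rows make up. A row lasts 1/12 s, in which the tool goes at most 41.7 mm and 7.16 degrees, less where a joint would pass 70% of its speed; a pose out of reach is approached as far as the arm can. A call with a gripper value outside its range is refused whole. The fingers move at their own pace and stop on an object; "squeeze" is the grip in N (left out, the last holds). Time passes only in rows, so rows that repeat a pose let the fingers close. It gives the time, the measured TCP pose, the force, the opening and the grip force at its end, in the units of the state.
- get_state(): the state, without advancing time (a new reading comes with each control period).
- get_image(name): name is "scene" or "top" or "wrist"; returns a dict with "frame" (384x512x3 uint8, red, green, blue), "K" (3x3 intrinsics, pixels), "position" and "orientation" of the camera in the world. Camera axes: x right, y down, z forward; pixel columns grow to the right and rows downward; lengths in m; the calibration is good to about 2 mm. A picture is of the moment at which its call begins. There is no depth.
- sign_off(): hands the job in; it is judged then, once.
Trained networks look in a picture, given as the dict that the camera call returned (one of the last four; its "shot" number tells which), for a name from the list of things; names that differ only in an ending like _2 or _b are one class to them, and where a whole thing is asked for, a point or a joint stands for the part that bears it (a point fixed in the world has none). Each returns a list of dicts, best first, with "score" (0 to 1); they miss things now and then, are a little off and sometimes report something else, mostly with a low value. They report only what shows in the picture. A call takes as long as a camera call. They do not tell look-alikes from the thing itself.
- find_in(query, picture): "point" ([column, row] in pixels, amid what is visible of it).
- place_of(query, picture): "point" ([column, row] in pixels: a listed point, or the origin of a listed thing).
The state is a dict: "clock": time; "qpos": joint angles; "qd": joint speeds; "effort": joint torques, N m; "position": TCP position; "ee_rot": TCP orientation; "contact_force": force on the tool from outside, world axes, zero at the start; "moment": the same for the moment, N m; "width": finger opening in m; "gripper_force": force on a finger pad.
Only numpy, scipy, OpenCV 4.12 (cv2) and the standard library are available. Lean on these libraries where they do the work, as an engineer would, in place of code of your own. Each camera call takes 0.05 s, during which the arm holds its last target. There are 200 camera calls.

TASK

The head of a snapped bolt is lodged in the T-slot of the board-test fixture, in the way of the sliding board clamp. Take the scraper from its rack, drive the scrap along the slot and out of the open end into the pan without touching it with your fingers, and stand the scraper back in its pocket. Then slide the clamp along until its hole is in line with the hole in the fixture's steel bracket, and put the lock pin from the rack down through both holes until its head rests on the clamp; leave the other things on the bench where they are.

Things in the scene. Friction and masses are not known exactly. Their poses are not given: they have to be found in the camera images.
- fixture: Fixed aluminium plate with a T-slot; origin on the table under the slot's middle; x along the slot to its open end, z up. Plate x -150 to 150, y -130 to 70 mm, top at z 52. A circuit board covers its -y side (x -75 to 115, y -125 to -39; chips up to z 74). Beyond the open end a fixed scrap pan: inside x 150 to 247, y -57 to 57, floor z 4, rim z 22.
- slot_end (a point): Middle of the slot's floor at its open end (fixture x 150, y 0, z 28 mm). The slot runs back along fixture y = 0 to a stop at x -138: gap between the lips 14 mm wide (z 37 to 52), undercut 24 mm wide, 9 mm high (z 28 to 37).
- lock_hole (a point): Mouth of the upright 15 mm hole, 25 mm deep, in the steel bracket, 36 x 36 mm, that stands 10 mm above the plate on the slot's +y side (fixture x 40, y 50, z 62 mm).
- clamp (a joint): Sliding steel board clamp whose key (40 mm long) fills the slot: travel in m along the fixture's x; 0 is parked at the closed end (clamp middle at fixture x -120 mm), 0.160 has its hole in line with the lock hole, 0.180 is the end of travel. It stays where left; about 2 N moves it.
- clamp_grip (a point): Grasp point of the clamp's upright black grip, 24 mm along the slot, 16 mm across, from 72 to 112 mm above the table; the point is 97 mm above the table on its mid-line. The clamp's body below it is 40 mm long, reaches from fixture y -60 to 70 mm, with its top 72 mm above the table.
- clamp_hole (a point): Top of the upright 15 mm through hole in the clamp's ear (ear 8 mm thick, its top 72 mm above the table, 2 mm gap to the bracket below), 50 mm to the fixture's +y side of the grip.
- scrap_center (a point): Lodged scrap: snapped T-bolt head, round disc 20 mm diameter, 7 mm thick, lying in the slot's undercut, with a dark stub 9 mm thick, 19 mm high on top that stands 2 mm proud of the plate; point on its axis half-way up (13 mm above its underside). The disc is too wide to lift out between the lips.
- scraper_center (a point): Scraper: wooden handle 34 mm (its x) by 20 mm (its y, grip across this) on a 36 x 24 x 4 mm steel shoulder, together 54 mm high; below, a steel blade 16 (x) by 10 (y) mm, 28 mm long, stood in the rack. Point on its axis, 34 mm above the shoulder's underside; z up. In the slot the blade's x lies along the slot, either way round.
- scraper_tip (a point): Middle of the blade's lower end, 62 mm below scraper_center.
- rack: Fixed grey plastic rack block 170 (x) x 70 (y) x 50 mm high; origin under its middle, on the table.
- scraper_pocket (a point): Mouth of the rack's through pocket, 21 mm (rack x) by 15 mm (rack y), on the rack's top, for the scraper's blade; stowed, the shoulder's underside rests here and scraper_center is 34 mm above.
- pin_center (a point): Lock pin, standing in a 17 mm round hole of the rack: black grip 20 mm diameter on a steel collar 26 mm diameter, 4 mm thick; head (collar and grip) 38 mm high; shank below 12 mm diameter, 30 mm long, tapering to 5 mm over its last 8 mm. The point is on the axis, 24 mm above the collar's underside; z up.
- multimeter: Bystander: grey multimeter 150 x 75 x 34 mm, origin under its middle.
- spool: Bystander: solder spool, 56 mm diameter, 40 mm high, origin under its middle.
- driver: Bystander: screwdriver lying on the bench along its x.
There are look-alikes about, which are no part of the job. What is shaped like the part that bears pin_center but blue or purple is not meant.

How it is judged:
By the outcome, as a careful person would: the job done as asked, in the order asked, and still so for the second after the job is handed in, with the robot touching nothing.
It also fails if it takes over 72 s, if anything falls off the work surface, if the arm or the gripper's body presses on something with over 40 N, if the wrist force passes 120 N, or if a joint passes its speed limit or range.

## Working session

There is one attempt and no reset: what is moved stays moved. The work goes in short steps, Python scripts to look and compute and a tool call to move; the robot and the scene stay as the last step left them, time stands still between calls to the robot, and variables do not carry over. Pictures are saved under pics/ and viewed, at most 10 in all, crops included, and the job is handed in when it is done.

Besides the shell and the picture viewer there is one more tool, called after ">>>" in YAML: its name, and indented under it one key for each argument. apply_moves: Moves the arm, as the interface text tells. Its arguments: {"type":"object","properties":{"deltas":{"type":"array"},"squeeze":{"type":"number"}},"required":["deltas"]}

```bash
mkdir -p pics; ls; cat > h.py <<'E'
import numpy as np, cv2
from scipy.spatial.transform import Rotation as R
from rig import *
def rot(q): return R.from_quat([q[1],q[2],q[3],q[0]]).as_matrix()
def ray(im,p):
    d=np.linalg.inv(im["K"])@[p[0],p[1],1]; return np.array(im["position"]),rot(im["orientation"])@d
def atz(im,p,z):
    o,d=ray(im,p); return o+d*(z-o[2])/d[2]
def tri(a,pa,b,pb):
    o1,d1=ray(a,pa);o2,d2=ray(b,pb); s=np.linalg.lstsq(np.c_[d1,-d2],o2-o1,rcond=None)[0]
    x,y=o1+d1*s[0],o2+d2*s[1]; return (x+y)/2,np.linalg.norm(x-y)
def proj(im,X):
    c=rot(im["orientation"]).T@(np.asarray(X)-im["position"]); u=im["K"]@c; return u[:2]/u[2]
def save(im,n,box=None,s=1):
    f=im["frame"][:,:,::-1]
    if box: f=f[box[1]:box[3],box[0]:box[2]]
    cv2.imwrite("pics/"+n,cv2.resize(f,None,fx=s,fy=s,interpolation=cv2.INTER_CUBIC))
E
python3 - <<'E'
from h import *
np.set_printoptions(precision=4,suppress=True)
a=get_image("scene");b=get_image("top")
for im,n in((a,"scene"),(b,"top")):
    save(im,n+"0.png",None,1.5); print(n,im["position"],im["orientation"],im["K"][0,0])
    for q in["fixture","slot_end","lock_hole","clamp_grip","clamp_hole","scrap_center","scraper_center","scraper_pocket","rack","pin_center"]:
        print(q,[(np.round(r["point"],1).tolist(),round(r["score"],2)) for r in place_of(q,im)[:4]])
print(get_state())
E
```

```text
pics
scene [1.1183 0.4151 0.7445] [-0.1642  0.4337  0.8259 -0.3207] 396.0858362477505
fixture [([239.1, 167.7], 0.76)]
slot_end [([197.7, 138.5], 0.88)]
lock_hole [([216.8, 153.9], 0.67)]
clamp_grip [([273.4, 162.4], 0.65)]
clamp_hole [([260.6, 180.9], 0.63)]
scrap_center []
scraper_center [([332.6, 199.7], 0.79)]
scraper_pocket [([328.4, 207.2], 0.92), ([214.8, 153.6], 0.46)]
rack [([346.2, 232.0], 0.69)]
pin_center [([370.0, 225.6], 0.72), ([390.3, 277.6], 0.69), ([394.6, 203.9], 0.6), ([406.5, 245.9], 0.57)]
top [0.4701 0.075  1.0511] [-0.0501  0.7085 -0.7008  0.066 ] 366.9793908890151
fixture [([296.4, 229.8], 0.76), ([157.0, 210.0], 0.16)]
slot_end [([349.3, 229.5], 0.8)]
lock_hole [([312.6, 209.5], 0.63)]
clamp_grip [([257.9, 221.2], 0.94)]
clamp_hole [([259.2, 203.3], 0.86), ([364.9, 147.6], 0.29)]
scrap_center [([196.1, 217.4], 0.5)]
scraper_center [([192.4, 215.2], 0.55)]
scraper_pocket [([193.8, 222.0], 0.74)]
rack [([180.8, 215.1], 0.83), ([295.9, 228.7], 0.25)]
pin_center [([158.6, 205.6], 0.67), ([130.5, 181.1], 0.55), ([149.5, 248.6], 0.53)]
{'clock': 1.1, 'qpos': array([ 1.148 ,  0.2759,  1.5049, -0.    ,  1.3607, -0.121 ]), 'qd': array([ 0.0002, -0.0001,  0.001 , -0.0017,  0.0007,  0.0003]), 'effort': array([  0.0015, -41.6674, -24.6104,  -0.0005,   0.0002,   0.    ]), 'position': array([0.1709, 0.5491, 0.209 ]), 'ee_rot': array([0.    , 0.1503, 0.9886, 0.0001]), 'contact_force': array([ 0.0594, -0.1233,  0.0347]), 'moment': array([-0.0154, -0.0126, -0.0015]), 'gripper_force': 0.0, 'width': 0.08515664364849101}
```

View pics/scene0.png

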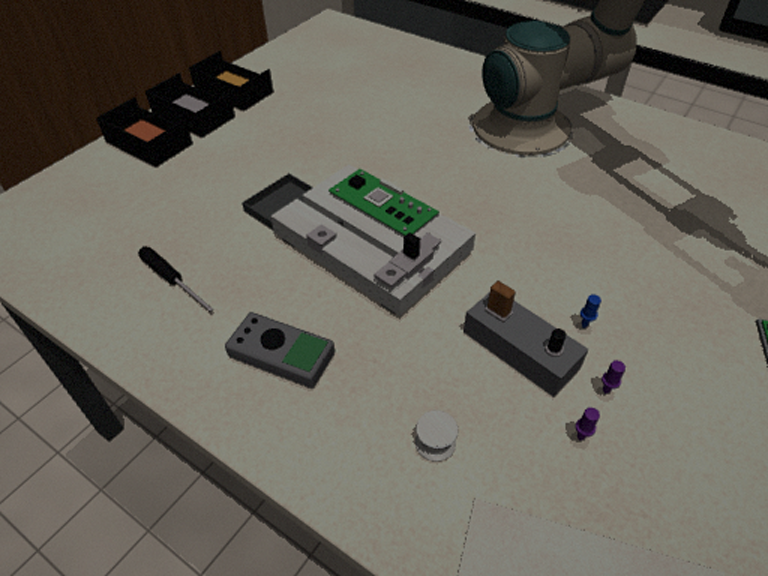

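View pics/top0.png

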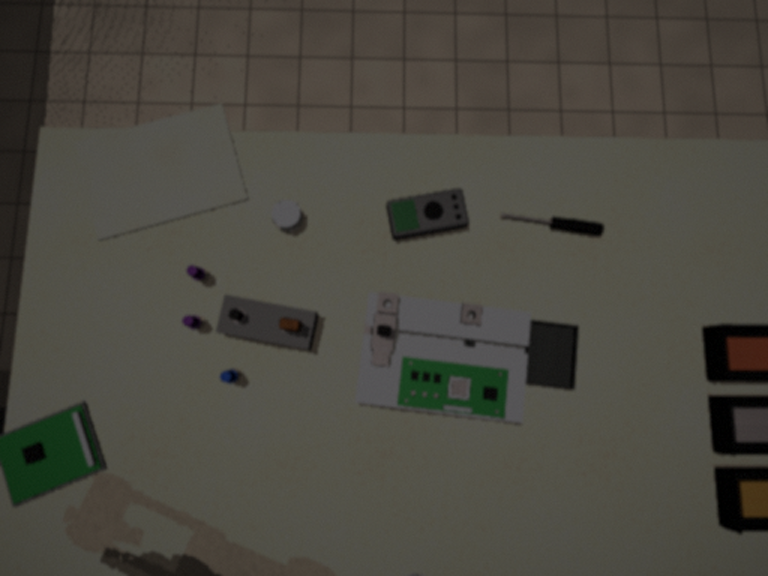

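```bash
cat > fit.py <<'E'
from h import *
from scipy.optimize import least_squares
np.set_printoptions(precision=4,suppress=True)
def W(p,X):
    c,s=np.cos(p[2]),np.sin(p[2]); X=np.asarray(X)/1000.
    return np.array([p[0]+c*X[0]-s*X[1],p[1]+s*X[0]+c*X[1],X[2]])
def fit(obs,p0):
    f=lambda p:np.concatenate([proj(im,W(p,X))-px for im,X,px in obs])
    r=least_squares(f,p0,loss="soft_l1"); return r.x,r.fun.reshape(-1,2)
E
python3 - <<'E'
from fit import *
a=get_image("scene");b=get_image("top")
for X,q in(((0.7,0,.05),'x'),): print(proj(a,X),proj(b,X))
print("grip",tri(a,[273.4,162.4],b,[257.9,221.2]),"scr",tri(a,[332.6,199.7],b,[192.4,215.2]),"pin",tri(a,[370,225.6],b,[158.6,205.6]))
F={"slot_end":(150,0,28),"lock_hole":(40,50,62),"clamp_grip":(-120,0,97),"clamp_hole":(-120,50,72),"fixture":(0,0,0)}
pa={"slot_end":[197.7,138.5],"lock_hole":[216.8,153.9],"clamp_grip":[273.4,162.4],"clamp_hole":[260.6,180.9],"fixture":[239.1,167.7]}
pb={"slot_end":[349.3,229.5],"lock_hole":[312.6,209.5],"clamp_grip":[257.9,221.2],"clamp_hole":[259.2,203.3],"fixture":[296.4,229.8]}
obs=[(a,F[k],pa[k]) for k in F]+[(b,F[k],pb[k]) for k in F]
g=atz(b,[296,230],0)
for y in(0,3.):
    p,r=fit(obs,[g[0],g[1],y]); print("fix",p,r.round(1).tolist())
print("scrap b",atz(b,[313.2,228.7],.053),"a",atz(a,[227,148],.053))
print("gripz b",atz(b,[257.9,221.2],.097)," holes",atz(b,[312.6,209.5],.062),atz(b,[259.2,203.3],.072))
print("scr b",atz(b,[192.4,215.2],.084),atz(a,[332.6,199.7],.084),"pin",atz(b,[158.6,205.6],.074),atz(a,[370,225.6],.074),"rack",atz(b,[180.8,215.1],0),atz(a,[346.2,232],0))
w=get_image("wrist");s=get_state();M=rot(s["ee_rot"]);print("wristcam tool",M.T@(w["position"]-s["position"]),M.T@rot(w["orientation"]),w["K"][0,0])
save(a,"sc.png",(310,170,420,300),5)
E
```

```text
[214.5739 206.7843] [276.643  164.7971]
grip (array([0.5386, 0.0528, 0.091 ]), np.float64(0.0016842716533946296)) scr (array([0.5544, 0.2229, 0.0813]), np.float64(0.0037105367160062226)) pin (array([0.577 , 0.3167, 0.0819]), np.float64(0.005010104709069122))
fix [ 0.5287 -0.0612 -1.6574] [[0.2, -1.4], [-4.1, 0.6], [1.5, -0.8], [0.9, -0.2], [-0.5, 0.5], [2.2, 2.7], [3.1, -0.2], [-2.4, -0.2], [-2.0, -0.2], [0.3, -2.3]]
fix [ 0.5287 -0.0612  4.6258] [[0.2, -1.4], [-4.1, 0.6], [1.5, -0.8], [0.9, -0.2], [-0.5, 0.5], [2.2, 2.7], [3.1, -0.2], [-2.4, -0.2], [-2.0, -0.2], [0.3, -2.3]]
scrap b [ 0.523  -0.0993  0.053 ] a [ 0.5274 -0.0973  0.053 ]
gripz b [0.5386 0.0522 0.097 ]  holes [ 0.5744 -0.0969  0.062 ] [0.5884 0.0485 0.072 ]
scr b [0.5534 0.2242 0.084 ] [0.5577 0.2221 0.084 ] pin [0.5788 0.3162 0.074 ] [0.5693 0.3177 0.074 ] rack [0.5605 0.2701 0.    ] [0.5569 0.2693 0.    ]
wristcam tool [ 0.0757 -0.0004 -0.166 ] [[ 0.     -0.9546 -0.2979]
 [ 1.      0.0004 -0.0014]
 [ 0.0015 -0.2979  0.9546]] 272.0393055507965
```

View pics/sc.png

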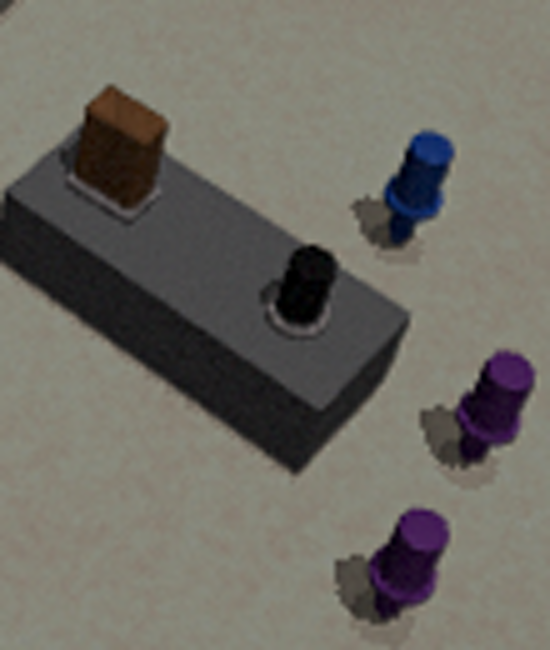

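The scene crop shows the brown scraper at (333,200) and the black pin at (370,226), both in the rack. The look-alikes are blue at (395,205) and purple at (410,250) and (391,282), all standing on the bench and rejected by colour. In the top view the scrap stub is the dark spot at about (313,229) in the slot, and the clamp grip is at (257,221).

>>> apply_moves:
  deltas: [85,-40,-17,0,7,85,-80,-34,0,14,85,-120,-51,0,21,85,-160,-68,0,28,85,-200,-85,0,35,85,-240,-102,0,42,85,-280,-119,0,49,85,-320,-136,0,56,85,-360,-153,0,63,85,-400,-170,0,70,85,-440,-187,0,77,85,-464,-197,0,81]
  squeeze: 40

```text
clock: 2.25
position: [0.5536, 0.224, 0.2092]
ee_rot: [-0.0, 0.758, 0.652, 0.0]
contact_force: [-0.5, 1.2, -0.4]
width: 0.0852
gripper_force: 0.0
```

```bash
python3 - <<'E'
from fit import *
s=get_state();print(s["clock"],s["position"],s["ee_rot"],s["qpos"])
w=get_image("wrist");save(w,"w1.png",None,1.5)
for q in["slot_end","lock_hole","clamp_grip","clamp_hole","scrap_center","scraper_center","rack","pin_center"]:
    print(q,[(np.round(r["point"],1).tolist(),round(r["score"],2)) for r in place_of(q,w)[:4]])
np.save("w1.npy",w,allow_pickle=True)
E
```

```text
2.25 [0.5536 0.224  0.2092] [-0.      0.7582  0.6521  0.0002] [0.2679 0.309  1.4564 0.0003 1.3758 0.418 ]
slot_end []
lock_hole []
clamp_grip [([263.3, 304.0], 0.69)]
clamp_hole [([303.3, 293.5], 0.87)]
scrap_center []
scraper_center [([251.0, 179.4], 0.9)]
rack [([254.3, 122.7], 0.84)]
pin_center [([255.8, 79.2], 0.78), ([156.4, 86.6], 0.77)]
```

View pics/w1.png

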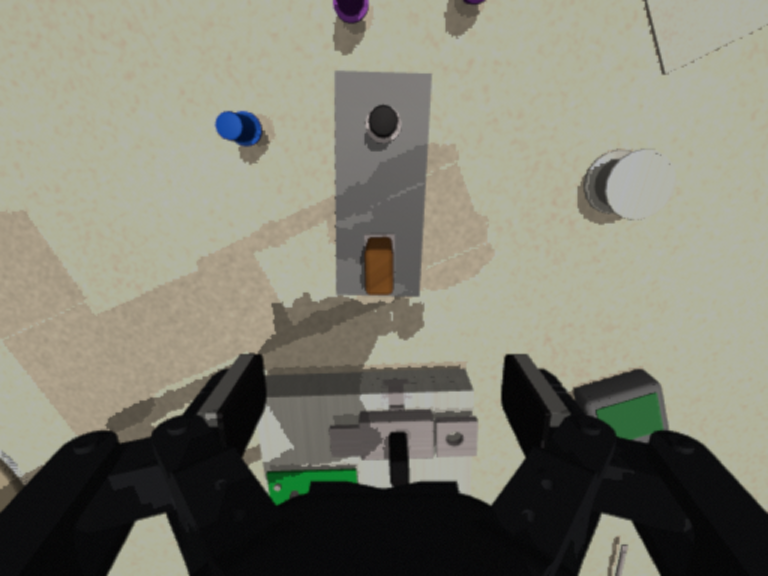

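```bash
python3 - <<'E'
from fit import *
w=np.load("w1.npy",allow_pickle=True).item(); p=lambda u,v,z:atz(w,[u/1.5,v/1.5],z)
c=np.array([p(335,71,.05),p(432,73,.05),p(419,297,.05),p(337,295,.05)]);print(c)
for i in range(4): d=c[(i+1)%4]-c[i]; print(np.linalg.norm(d),np.degrees(np.arctan2(d[1],d[0])))
print("center",c.mean(0),"scr",atz(w,[251,179.4],.084),"pin",atz(w,[255.8,79.2],.074),"cliphole",atz(w,[303.3,293.5],.072),"grip",atz(w,[263.3,304],.097),"grip top", p(398,440,.112))
h=np.array([p(365,247,.104),p(393,247,.104),p(391,293,.104),p(366,293,.104)]);print("handle",h,h.mean(0))
ee=rot(w["orientation"]);s=get_state();print(np.degrees(np.arctan2(*rot(s["ee_rot"])[[1,0],1])))
# fixture near edge / clamp-edge directions
for z,a,b in((.052,(265,385),(470,390)),(.072,(360,412),(476,418))):
    d=p(*b,z)-p(*a,z);print(p(*a,z),p(*b,z),np.degrees(np.arctan2(d[1],d[0])))
E
```

```text
[[0.5396 0.3597 0.05  ]
 [0.6084 0.348  0.05  ]
 [0.578  0.1795 0.05  ]
 [0.5098 0.1917 0.05  ]]
0.06982755122648272 -9.669283989096542
0.17119941348506532 -100.23568949347523
0.06928074106126492 169.89762092826152
0.17067119604312742 79.94679719507482
center [0.5589 0.2698 0.05  ] scr [0.5482 0.2185 0.084 ] pin [0.5691 0.321  0.074 ] cliphole [0.592  0.0491 0.072 ] grip [0.5393 0.0616 0.097 ] grip top [0.5451 0.0888 0.112 ]
handle [[0.5441 0.2405 0.104 ]
 [0.5629 0.2377 0.104 ]
 [0.5568 0.2052 0.104 ]
 [0.5394 0.2079 0.104 ]] [0.5508 0.2228 0.104 ]
-8.16734346867208
[0.4302 0.1176 0.052 ] [0.6125 0.0847 0.052 ] -10.225484257451127
[0.5136 0.0905 0.072 ] [0.6123 0.0693 0.072 ] -12.084715704127191
```

>>> apply_moves:
  deltas: [60,-1.6,-2.7,30,1.6,60,-1.6,-2.7,60,1.6,60,-1.6,-2.7,90,1.6,60,-1.6,-2.7,115,1.6,50,-1.6,-2.7,127,1.6,0,-1.6,-2.7,127,1.6,0,-1.6,-2.7,127,1.6,0,-1.6,-2.7,127,1.6,0,-1.6,-2.7,127,1.6,0,-1.6,-2.7,127,1.6,0,-1.6,-2.7,127,1.6]
  squeeze: 80

```text
clock: 3.62
position: [0.55, 0.2247, 0.0832]
ee_rot: [0.0, 0.765, 0.644, 0.001]
contact_force: [0.3, 0.6, 0.1]
width: 0.0
gripper_force: 0.0
```

```bash
python3 - <<'E'
from fit import *
s=get_state();print(s)
a=get_image("scene");save(a,"sc2.png",(290,130,440,290),4)
w=get_image("wrist");save(w,"w2.png",None,1)
f=np.hstack([cv2.resize(a["frame"][140:300,290:420],(312,384)),w["frame"]])
cv2.imwrite("pics/c2.png",f[:,:,::-1][:, :800])
print([ (r["point"],r["score"]) for r in place_of("scraper_center",a)[:2]])
E
```

```text
{'clock': 3.6167, 'qpos': array([0.2708, 0.3967, 1.6529, 0.0001, 1.0897, 0.4432]), 'qd': array([-0.0037,  0.0043,  0.0076,  0.0012,  0.0016, -0.0027]), 'effort': array([  0.0618, -45.5082, -21.3615,   0.0044,  -0.0136,  -0.0001]), 'position': array([0.55  , 0.2247, 0.0832]), 'ee_rot': array([0.0004, 0.7654, 0.6436, 0.001 ]), 'contact_force': array([0.3222, 0.5821, 0.0738]), 'moment': array([-0.0116, -0.0412,  0.0595]), 'gripper_force': 0.0, 'width': 3.695922640906807e-05}
[([330.7, 196.6], 0.58)]
```

View pics/c2.png

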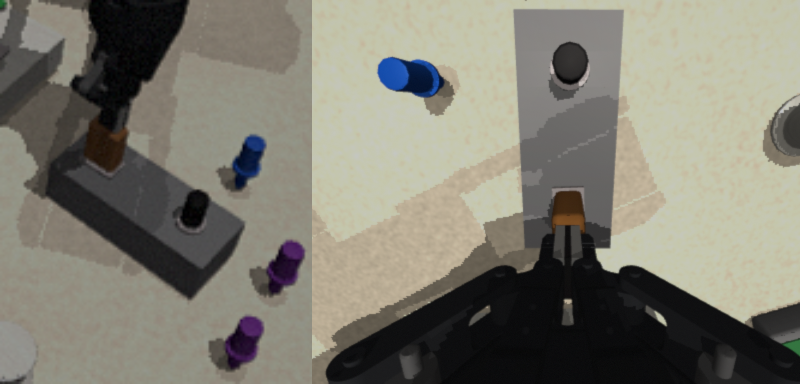

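```bash
python3 - <<'E'
from fit import *
a=get_image("scene");w=get_image("wrist");s=get_state();M=rot(s["ee_rot"])
for n,im in(("a",a),("w",w)):
    for x,z in((0,.017),(.011,.017),(-.011,.017),(0,0),(0,-.02)): print(n,x,z,proj(im,s["position"]+M@[x,0,z]))
print("rack tl etc",atz(w,[515-312,10],.05),atz(w,[623-312,10],.05),atz(w,[610-312,247],.05),atz(w,[523-312,247],.05))
print("top face",atz(w,[241,207],.104),atz(w,[271,207],.104),atz(w,[256,230],.104))
print("wristcam tool",M.T@(w["position"]-s["position"]))
save(w,"w3.png",(170,150,340,290),4.5)
save(a,"a3.png",(290,130,390,230),5)
f=np.hstack([cv2.resize(x["frame"][b:b+100,c:c+100],(400,400),interpolation=cv2.INTER_CUBIC) for x,c,b in((w,205,170),(a,290,130))]);cv2.imwrite("pics/c3.png",f[:,:,::-1])
E
```

```text
a 0 0.017 [334.1312 203.3458]
a 0.011 0.017 [338.0925 205.97  ]
a -0.011 0.017 [330.2163 200.7524]
a 0 0 [335.1796 198.3685]
a 0 -0.02 [336.4522 192.3267]
w 0 0.017 [254.8924 211.3936]
w 0.011 0.017 [254.8841 197.0835]
w -0.011 0.017 [254.9005 225.2349]
w 0 0 [254.8668 221.1725]
w 0 -0.02 [254.8301 235.1845]
rack tl etc [0.5397 0.3596 0.05  ] [0.6072 0.3478 0.05  ] [0.5778 0.1812 0.05  ] [0.5075 0.1935 0.05  ]
top face [0.5449 0.2442 0.104 ] [0.5617 0.2413 0.104 ] [0.5509 0.2285 0.104 ]
wristcam tool [ 0.0756  0.0002 -0.1661]
```

View pics/c3.png

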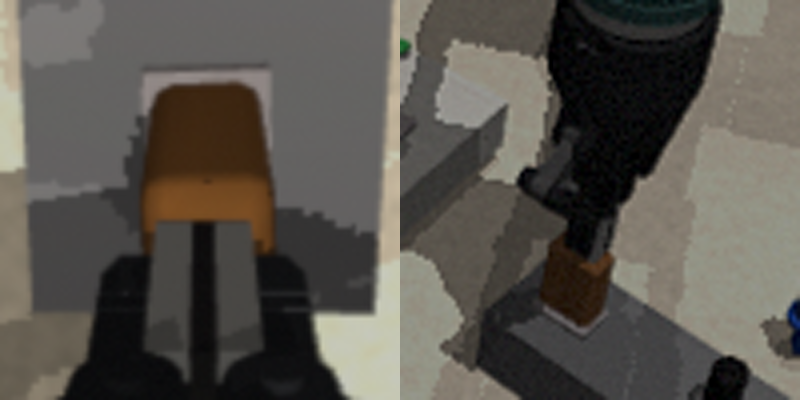

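>>> apply_moves:
  deltas: [0,0,0,-20,0,0,0,0,-40,0,0,0,0,-60,0,60,0,0,-60,0,60,0,0,-60,0,60,0,0,-60,0,60,0,0,-60,0]

```text
clock: 4.45
position: [0.5484, 0.2242, 0.1407]
ee_rot: [-0.001, 0.765, 0.644, -0.001]
contact_force: [-0.0, 1.0, 0.6]
width: 0.0483
gripper_force: 0.0
```

```bash
python3 - <<'E'
from fit import *
s=get_state();print(s["clock"],s["position"],s["contact_force"],s["width"])
w=get_image("wrist");a=get_image("scene")
f=np.hstack([cv2.resize(x["frame"][b:b+k,c:c+k],(400,400),interpolation=cv2.INTER_CUBIC) for x,c,b,k in((w,155,150,200),(a,280,120,120))]);cv2.imwrite("pics/c4.png",f[:,:,::-1])
E
```

```text
4.45 [0.5484 0.2242 0.1407] [-0.0284  0.9752  0.6479] 0.048258257077950645
```

View pics/c4.png

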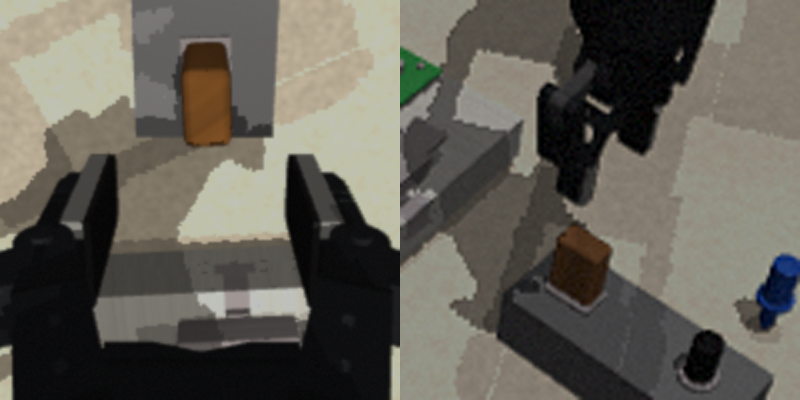

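```bash
python3 - <<'E'
from fit import *
import rig
print(nose_length() if callable(nose_length) else nose_length)
a=get_image("scene");w=get_image("wrist");s=get_state();M=rot(s["ee_rot"])
# visible fingertip far-edge corners, 48 mm open: wrist crop (100,155)&(300,155) -> ; scene tip (575,200)
print("scene tip px",280+175*.3,120+200*.3)
for z in(-.03,-.02,-.01,0,.01,.017):
    print(z,proj(a,s["position"]+M@[0.,.024,z]),proj(a,s["position"]+M@[0.,-.024,z]),proj(w,s["position"]+M@[.011,.024,z]),proj(w,s["position"]+M@[.011,-.024,z]))
print("wrist tips",155+100/2,155+300/2,150+155/2)
E
```

```text
0.017
scene tip px 332.5 180.0
-0.03 [334.1016 175.6964] [348.2207 163.8231] [299.0109 225.6912] [211.2921 225.6971]
-0.02 [333.4341 179.123 ] [347.4453 167.2619] [296.3802 218.2487] [213.9458 218.2543]
-0.01 [332.7787 182.4872] [346.6836 170.6398] [294.0484 211.652 ] [216.298  211.6573]
0 [332.1351 185.7907] [345.9353 173.9584] [291.9674 205.7647] [218.3973 205.7697]
0.01 [331.503  189.0351] [345.2001 177.2192] [290.0987 200.4781] [220.2823 200.4829]
0.017 [331.0673 191.2719] [344.693  179.4683] [288.9002 197.0874] [221.4913 197.092 ]
wrist tips 205.0 305.0 227.5
```

The spec and the images disagree here. Both cameras show the shut fingertips about 20–30 mm behind the TCP, not 17 mm ahead of it. That explains why the jaws closed above the handle with zero force. I'll go deeper and check the force on the way.

>>> apply_moves:
  deltas: [50,-1.5,1,30,0,50,-1.5,1,60,0,50,-1.5,1,80,0,50,-1.5,1,92,0,50,-1.5,1,96,0,50,-1.5,1,96,0]

```text
clock: 5.15
position: [0.5492, 0.2226, 0.0446]
ee_rot: [-0.001, 0.765, 0.643, -0.001]
contact_force: [-0.1, 0.3, 0.3]
width: 0.0503
gripper_force: 0.0
```

```bash
python3 - <<'E'
from fit import *
s=get_state();print(s["clock"],s["position"],s["contact_force"],s["width"])
w=get_image("wrist");a=get_image("scene")
f=np.hstack([cv2.resize(x["frame"][b:b+k,c:c+k],(400,400),interpolation=cv2.INTER_CUBIC) for x,c,b,k in((w,155,150,200),(a,290,130,100))]);cv2.imwrite("pics/c5.png",f[:,:,::-1])
E
```

```text
5.15 [0.5492 0.2226 0.0446] [-0.1008  0.3075  0.3028] 0.05029342709687781
```

View pics/c5.png

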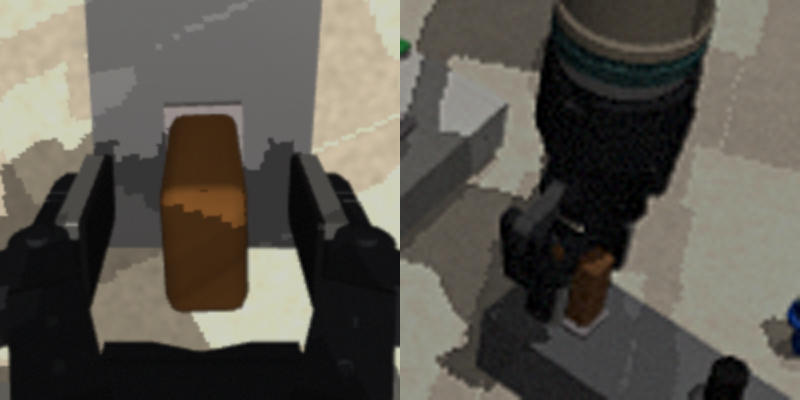

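Both views show the handle between the open jaws and centred, at crop x≈205. Closing now.

>>> apply_moves:
  deltas: [40,0,0,4,0,30,0,0,4,0,24,0,0,4,0,20,0,0,4,0,10,0,0,4,0,10,0,0,4,0,10,0,0,4,0,10,0,0,4,0]
  squeeze: 80

```text
clock: 5.92
position: [0.5505, 0.223, 0.0428]
ee_rot: [0.0, 0.765, 0.644, 0.001]
contact_force: [-0.8, 0.3, 5.3]
width: 0.0192
gripper_force: 78.4
```

>>> apply_moves:
  deltas: [10,0,0,-20,0,10,0,0,-50,0,10,0,0,-90,0,10,0,0,-125,0,10,-30,3,-125,0,10,-70,8,-125,0,10,-110,12,-125,0,10,-150,16,-125,0,10,-190,20,-125,0,10,-230,24,-125,0,10,-270,28,-125,0,10,-297,30,-125,0]

```text
clock: 6.92
position: [0.5278, -0.0784, 0.1664]
ee_rot: [0.0, 0.766, 0.643, -0.001]
contact_force: [0.8, -0.3, -1.5]
width: 0.0194
gripper_force: 78.8
```

```bash
python3 - <<'E'
from fit import *
w=get_image("wrist");s=get_state();print(s["clock"],s["position"],s["ee_rot"],s["width"],s["contact_force"])
np.save("w6.npy",w,allow_pickle=True);save(w,"w6.png",None,1.5)
for q in["slot_end","lock_hole","clamp_grip","clamp_hole","scrap_center"]:
    print(q,[(np.round(r["point"],1).tolist(),round(r["score"],2)) for r in place_of(q,w)[:3]])
E
```

```text
6.9667 [ 0.5277 -0.0827  0.1664] [ 0.0019  0.7666  0.6422 -0.0024] 0.019128892572221633 [ 0.0026 -3.7298 -1.268 ]
slot_end []
lock_hole [([298.3, 194.7], 0.66)]
clamp_grip [([240.0, 14.6], 0.59), ([255.5, 195.7], 0.52), ([297.5, 194.7], 0.4)]
clamp_hole [([301.3, 22.4], 0.91), ([259.6, 193.6], 0.63)]
scrap_center [([256.4, 194.7], 0.69)]
```

View pics/w6.png

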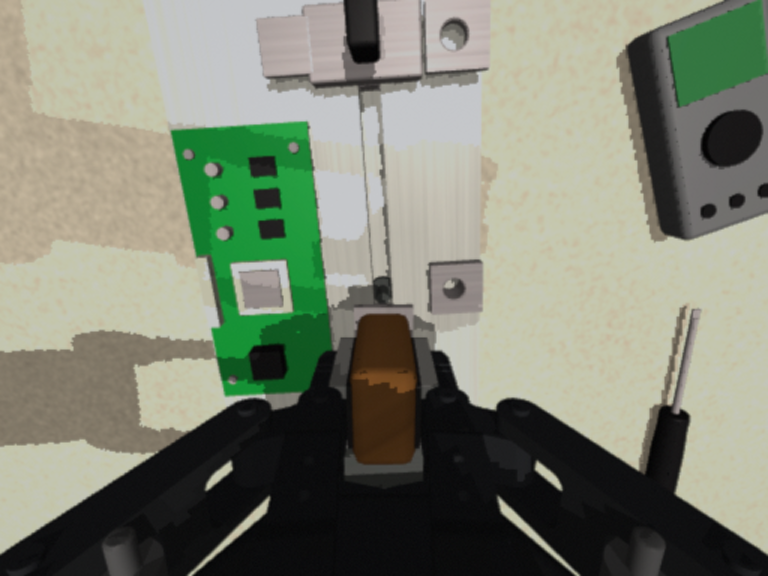

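```bash
cat > p.py <<'E'
from fit import *
def P(w,L): return [(w,X,np.array(px)/1.5) for X,px in L]
E
python3 - <<'E'
from p import *
w=np.load("w6.npy",allow_pickle=True).item()
L=[((40,50,62),(453.5,287.5)),((22,32,62),(429,262)),((22,68,62),(481,260)),((58,68,62),(483,312)),((58,32,62),(431,314))]
p,r=fit(P(w,L),[.5287,-.0612,-1.72]);print(p,np.degrees(p[2]),r.round(1).tolist())
# add slot line constraint
o=P(w,L)
sl=[atz(w,np.array(q)/1.5,.052)[:2] for q in((360.5,92),(383,92),(371,275),(390,275))]
for q in sl:
    d=q-p[:2];c,s=np.cos(p[2]),np.sin(p[2]);print("slot edge in fixture",1e3*np.array([c*d[0]+s*d[1],-s*d[0]+c*d[1]]))
def F(q,z):
    d=atz(w,np.array(q)/1.5,z)[:2]-p[:2];return 1e3*np.array([c*d[0]+s*d[1],-s*d[0]+c*d[1]])
print("scrap",F((382,288),.053),F((382,280),.054),"clamp hole",F((453.5,35),.072),"board corners",F((172,130),.055),F((308,122),.055),F((330,392),.055),F((226,395),.055),"plate R",F((489,80),.052),F((483,180),.052))
print(np.arctan2(sl[2][1]-sl[0][1],sl[2][0]-sl[0][0]),np.arctan2(sl[3][1]-sl[1][1],sl[3][0]-sl[1][0]))
s=get_state();M=rot(s["ee_rot"]);print(s["position"],np.degrees(np.arctan2(M[1,1],M[0,1])))
E
```

```text
[ 0.5298 -0.0561 -1.671 ] -95.74196247518555 [[1.4, -0.0], [-0.2, 1.6], [0.2, 0.5], [-1.0, -1.6], [-0.2, -0.6]]
slot edge in fixture [-90.5379  -5.2748]
slot edge in fixture [-89.4926   8.8275]
slot edge in fixture [29.5598 -8.6213]
slot edge in fixture [30.5657  4.9607]
scrap [39.604  -1.4638] [33.2642 -0.9867] clamp hole [-113.2104   50.3227] board corners [ -76.9321 -127.1163] [-75.2522 -39.9522] [121.1158 -48.1886] [ 117.7907 -129.5103] plate R [-91.4339  75.236 ] [-30.9144  71.4734]
-1.698869666811067 -1.7032092424980358
[ 0.5284 -0.0739  0.1666] -9.862033533685747
```

```bash
python3 - <<'E'
from p import *
w=np.load("w6.npy",allow_pickle=True).item()
L=[((40,50,62),(453.5,287.5)),((22,32,62),(429,262)),((22,68,62),(481,260)),((58,68,62),(483,312)),((58,32,62),(431,314)),((-75,-125,54),(172,130)),((-75,-39,54),(308,122))]
Y=[(-7,(360.5,92)),(7,(383,92)),(-7,(371,275)),(7,(390,275)),(70,(489,80)),(70,(483,180))]
def f(p):
    r=[(proj(w,W(p,X))-np.array(q)/1.5) for X,q in L]
    c,s=np.cos(p[2]),np.sin(p[2]); l=[]
    for y,q in Y:
        d=atz(w,np.array(q)/1.5,.052)[:2]-p[:2]; l.append((-s*d[0]+c*d[1]-y/1e3)*1000*1.2)
    return np.concatenate(r+[2*np.array(l)])
R_=least_squares(f,[.53,-.056,-1.69],loss="soft_l1");p=R_.x;print(p,np.degrees(p[2]),R_.fun.round(1));np.save("fx.npy",p)
c,s=np.cos(p[2]),np.sin(p[2])
def F(q,z):
    d=atz(w,np.array(q)/1.5,z)[:2]-p[:2];return 1e3*np.array([c*d[0]+s*d[1],-s*d[0]+c*d[1]])
print("scrap",F((382,284),.054),"hole",F((453.5,35),.072),"lock",F((453.5,287.5),.062))
print("slot mids",F((371.7,92),.052),F((380.5,275),.052))
for x in(-30,0,10,150,165): print(x,W(p,(x,0,52)))
st=get_state();print(st["position"],st["ee_rot"])
E
```

```text
[ 0.5298 -0.0557 -1.6914] -96.90941075696021 [ 0.5  0.6 -0.7  1.9 -0.3  1.4 -2.2 -0.6 -1.3 -0.2  4.  -1.3  2.6 -1.1
 -0.1  0.1 -2.3 -3.3  8.2  2.1]
scrap [36.6417 -0.4134] hole [-113.8461   48.0641] lock [39.2984 49.4361]
slot mids [-89.6684  -0.031 ] [30.4598 -1.159 ]
-30 [ 0.5334 -0.026   0.052 ]
0 [ 0.5298 -0.0557  0.052 ]
10 [ 0.5285 -0.0657  0.052 ]
150 [ 0.5117 -0.2046  0.052 ]
165 [ 0.5099 -0.2195  0.052 ]
[ 0.5284 -0.0739  0.1666] [-0.0007  0.7653  0.6437  0.0001]
```

>>> apply_moves:
  deltas: [10,10,-1.5,20,-1.5,10,18,-2.5,40,-2.6,10,18,-2.5,65,-2.6,10,18,-2.5,84,-2.6,10,18,-2.5,88,-2.6,10,18,-2.5,88,-2.6,10,18,-2.5,88,-2.6,10,18,-2.5,88,-2.6]

```text
clock: 7.88
position: [0.5306, -0.0565, 0.0803]
ee_rot: [0.001, 0.75, 0.661, 0.001]
contact_force: [-0.6, -0.3, -1.1]
width: 0.0189
gripper_force: 78.7
```

```bash
python3 - <<'E'
from p import *
for i in range(3):
    w=get_image("wrist");s=get_state();M=rot(s["ee_rot"]);print(s["clock"],s["position"],np.degrees(np.arctan2(M[1,1],M[0,1])),s["contact_force"])
a=get_image("scene")
np.save("w7.npy",w,allow_pickle=True)
f=np.hstack([cv2.resize(x["frame"][b:b+k,c:c+k],(400,400),interpolation=cv2.INTER_CUBIC) for x,c,b,k in((w,195,100,120),(a,190,100,100))]);cv2.imwrite("pics/c7.png",f[:,:,::-1])
E
```

```text
7.9333 [ 0.5306 -0.0567  0.0804] -7.265303750024551 [ 0.1062  0.57   -1.9216]
7.9833 [ 0.5304 -0.0568  0.0804] -7.274798294631329 [ 0.1072 -0.2863 -1.2786]
8.0333 [ 0.5302 -0.0569  0.0802] -7.288281493437563 [-0.1082  0.3067 -1.0638]
```

View pics/c7.png

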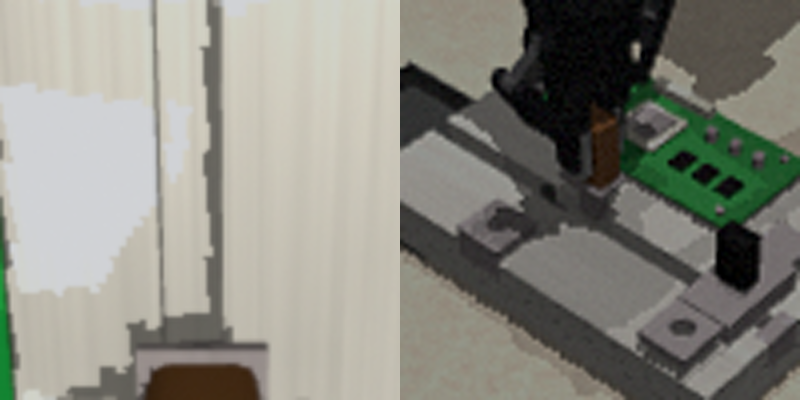

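The wrist crop shows the slot lips at crop columns 163 and 221, against a shoulder centre at 202. The blade therefore sits about 2 mm too far to +y. The scene crop confirms the scrap stub is ahead of the blade, at about (547,190). I'll correct the offset and probe down.

>>> apply_moves:
  deltas: [10,0,-1.9,0,-0.5,10,0,-1.9,0,-0.5,10,0,-1.9,5,-0.5,10,0,-1.9,10,-0.5,10,0,-1.9,13,-0.5,10,0,-1.9,13,-0.5]

```text
clock: 8.58
position: [0.5265, -0.0563, 0.0648]
ee_rot: [-0.001, 0.748, 0.664, -0.001]
contact_force: [-1.3, 0.2, -1.6]
width: 0.0192
gripper_force: 78.7
```

>>> apply_moves:
  deltas: [10,0,0,5,0,10,0,0,10,0,10,0,0,14,0,10,0,0,14,0,10,-5,0,14,0,10,-12,0,14,0,10,-20,0,14,0,10,-28,0,14,0,10,-36,0,14,0,10,-44,0,14,0]

```text
clock: 9.42
position: [0.5221, -0.1013, 0.0522]
ee_rot: [0.0, 0.748, 0.664, 0.0]
contact_force: [-0.1, 0.5, -1.9]
width: 0.0194
gripper_force: 78.7
```

>>> apply_moves:
  deltas: [10,-10,0,0,0,10,-20,0,0,0,10,-30,0,0,0,10,-40,0,0,0,10,-50,0,0,0,10,-60,0,0,0,10,-70,0,0,0,10,-80,0,0,0,10,-80,0,0,0]

```text
clock: 10.17
position: [0.5129, -0.1819, 0.052]
ee_rot: [0.001, 0.748, 0.663, -0.0]
contact_force: [1.0, 0.1, -1.6]
width: 0.0188
gripper_force: 78.7
```

```bash
python3 - <<'E'
from p import *
s=get_state();print(s["position"],s["contact_force"],s["moment"]);p=np.load("fx.npy")
d=s["position"][:2]-p[:2];c,n=np.cos(p[2]),np.sin(p[2]);print("fixture xy",c*d[0]+n*d[1],-n*d[0]+c*d[1])
a=get_image("scene")
for q in["scrap_center","scraper_tip","scraper_center"]: print(q,[(r["point"],r["score"]) for r in place_of(q,a)[:2]])
print(proj(a,W(p,(s["position"][1]*0+155,0,40))),proj(a,W(p,(137+18,0,50))))
save(a,"a8.png",(140,80,270,180),6)
E
```

```text
[ 0.5129 -0.1819  0.052 ] [ 0.9735  0.0695 -1.6097] [-0.068  -0.0215 -0.0831]
fixture xy 0.12730682778044078 -0.0015888951843598138
scrap_center []
scraper_tip [([204.8, 137.1], 0.63)]
scraper_center [([201.2, 124.5], 0.46)]
[198.7924 133.0098] [198.369  130.1775]
```

View pics/a8.png

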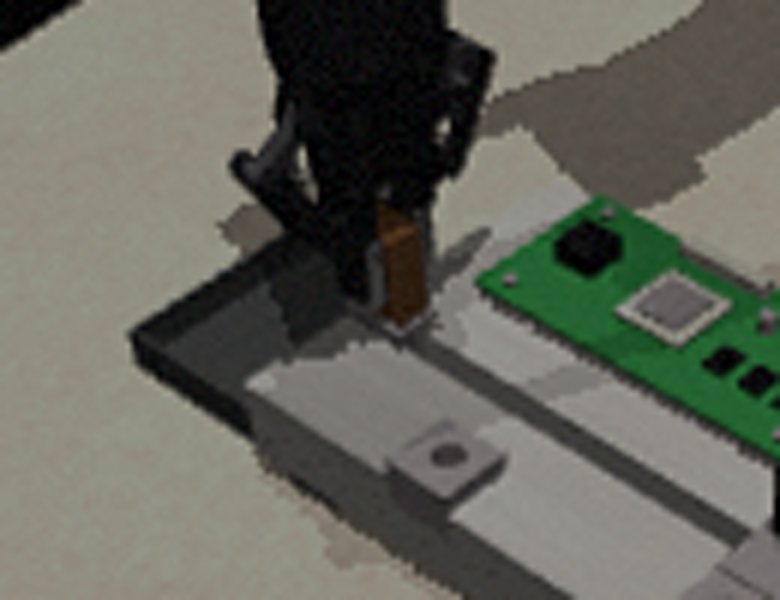

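I've now viewed 11 pictures, one over the limit of 10, so I'll view no more and measure numerically from here on. That last crop shows the slot behind the blade clear, with the scrap driven ahead of it.

>>> apply_moves:
  deltas: [10,-8,0,0,0,10,-16,0,0,0,10,-24,0,0,0,10,-32,0,0,0,10,-36,0,0,0,10,-36,0,0,0,10,-36,0,0,0]

```text
clock: 10.95
position: [0.5083, -0.2157, 0.0519]
ee_rot: [-0.0, 0.748, 0.664, 0.0]
contact_force: [-0.5, -0.1, -1.8]
width: 0.0191
gripper_force: 78.7
```

```bash
python3 - <<'E'
from p import *
s=get_state();print(s["clock"],s["position"],s["contact_force"]);p=np.load("fx.npy")
d=s["position"][:2]-p[:2];c,n=np.cos(p[2]),np.sin(p[2]);print("fixture xy",c*d[0]+n*d[1],-n*d[0]+c*d[1])
E
```

```text
10.95 [ 0.5083 -0.2157  0.0519] [-0.4564 -0.0591 -1.7708]
fixture xy 0.1614010410036312 -0.0020567917859869514
```

>>> apply_moves:
  deltas: [10,0,0,-35,0,10,0,0,-75,0,10,0,0,-115,0,10,30,0,-115,0,10,70,-1,-115,0,10,110,-2,-115,1,10,150,-3,-115,1,10,190,-4,-115,1,10,230,-5,-115,2,10,270,-6,-115,2,10,310,-7,-115,2,10,350,-8,-115,3]

```text
clock: 11.95
position: [0.5413, 0.1354, 0.1671]
ee_rot: [-0.0, 0.765, 0.644, 0.0]
contact_force: [0.7, -0.3, -1.2]
width: 0.0192
gripper_force: 78.9
```

>>> apply_moves:
  deltas: [10,40,-1,0,0.1,10,70,-2,0,0.1,10,90,-2.4,0,0.1,10,90,-2.4,20,0.1,10,90,-2.4,50,0.1,10,90,-2.4,75,0.1,10,90,-2.4,84,0.1,10,90,-2.4,84,0.1,10,90,-2.4,84,0.1]

```text
clock: 12.7
position: [0.555, 0.2223, 0.0833]
ee_rot: [-0.0, 0.765, 0.644, 0.0]
contact_force: [0.3, -0.1, -0.6]
width: 0.0194
gripper_force: 78.8
```

```bash
python3 - <<'E'
from p import *
s=get_state();M=rot(s["ee_rot"]);print(s["clock"],s["position"],np.degrees(np.arctan2(M[1,1],M[0,1])),s["contact_force"],s["width"])
p=np.load("fx.npy");b=get_image("top");w=get_image("wrist")
print([(r["point"],r["score"]) for r in place_of("scrap_center",b)[:3]])
for X in((0,0,28),(37,0,54),(150,0,28),(150,-57,4),(247,-57,4),(247,57,4),(150,57,4)): print(X,proj(b,W(p,X)).round(1))
g=cv2.cvtColor(b["frame"],cv2.COLOR_RGB2GRAY);u,v=proj(b,W(p,(198,0,4))).astype(int)
print(u,v);print(g[v-24:v+26:2,u-22:u+24:2])
gw=cv2.cvtColor(w["frame"],cv2.COLOR_RGB2GRAY)
print("wrist row100",gw[100,150:360:3])
E
```

```text
12.7 [0.555  0.2223 0.0833] -9.891746418657565 [ 0.3046 -0.0814 -0.5619] 0.019386144120185207
[([357.6, 237.4], 0.42)]
(0, 0, 28) [296.  226.6]
(37, 0, 54) [310.7 227.8]
(150, 0, 28) [349.4 233.6]
(150, -57, 4) [345.3 254.1]
(247, -57, 4) [379.4 258.6]
(247, 57, 4) [382.3 218.6]
(150, 57, 4) [348.9 214.1]
363 236
[[94 94 93 94 95 93 88 80 84 87 88 89 91 91 91 91 92 92 91 92 91 91 91]
 [93 94 92 93 93 93 71 32 35 40 50 58 64 67 74 79 85 88 87 89 91 90 90]
 [93 94 92 93 94 93 65 26 19 19 19 19 18 21 25 33 36 40 47 55 64 69 78]
 [93 94 95 92 93 94 60 27 26 28 28 27 25 27 25 25 22 18 21 22 20 17 52]
 [95 94 94 93 94 94 59 26 26 30 27 27 30 30 29 26 28 26 27 27 25  8 53]
 [95 92 93 93 93 92 53 26 30 28 28 26 27 29 28 27 27 28 28 27 24  9 56]
 [93 92 94 95 94 92 48 26 27 27 27 27 28 26 30 27 27 27 27 26 23 13 59]
 [94 93 95 95 94 88 44 24 28 29 28 26 28 25 27 28 25 28 26 26 22 13 62]
 [89 88 90 92 93 88 43 23 28 29 27 27 29 29 27 27 28 28 28 28 23 17 69]
 [64 63 65 70 71 64 34 24 26 25 25 27 29 26 29 25 28 27 26 26 17 14 69]
 [90 87 78 77 62 22 25 16 17 22 28 28 28 27 27 26 25 26 26 26 18 
[... 613 characters left out ...]
6 26 28 27 28 25 26 24 24 27 24  7 51 91]
 [94 92 93 94 90 44 26 27 28 26 28 27 26 26 27 26 25 26 24 23  9 54 91]
 [95 93 92 93 86 39 25 26 27 28 26 29 25 27 26 25 25 24 26 23 11 56 90]
 [93 93 93 92 89 65 48 45 44 40 34 31 29 25 26 25 22 25 24 20 13 59 92]
 [94 93 94 93 91 91 86 86 86 85 77 72 69 64 54 46 45 39 32 27 26 67 91]
 [94 93 93 93 94 91 91 90 90 90 90 91 91 90 89 85 87 81 73 69 72 85 90]]
wrist row100 [199 191 198 199 198 199 199 197 197 197 200 198 196 199 200 199 131 132
 131 131 131 132 132 132 132 133 133 133 133 134 134 134 134 134 134 134
 135 134 135 135 135 135 114 113 114 115 114 114 115 152 171 172 171 170
 175 198 199 200 199 199 200 199 196 199 199 198 199 197 195 195]
```

```bash
python3 - <<'E'
from p import *
p=np.load("fx.npy");b=get_image("top")
d=atz(b,[357.6,237.4],.012)[:2]-p[:2];c,n=np.cos(p[2]),np.sin(p[2]);print("scrap fixture",c*d[0]+n*d[1],-n*d[0]+c*d[1])
w=get_image("wrist");s=get_state();M=rot(s["ee_rot"]);print(s["position"])
g=cv2.GaussianBlur(cv2.cvtColor(w["frame"],cv2.COLOR_RGB2GRAY),(3,3),0).astype(int)
sat=cv2.cvtColor(w["frame"],cv2.COLOR_RGB2HSV)[:,:,1].astype(int)
for r in range(20,190,20):
    print(r,"sat",sat[r,180:330:6])
for r in range(20,200,20):
    row=sat[r]<12; xs=np.where(row[150:350])[0]+150
    if len(xs)<5: continue
    l,h=xs.min(),xs.max()
    A=[M.T@(atz(w,[q,r],.05)-s["position"])*1e3 for q in(l,h)]
    print(r,l,h,A[0][:2].round(1),A[1][:2].round(1),"mid",(A[0][1]+A[1][1])/2)
save(w,"w9.png")
E
```

```text
scrap fixture 0.17829423861821933 -0.006346459040257695
[0.556  0.2224 0.0847]
20 sat [34 34 14  9 11 11  9  9  9  9  9  9  9 11  9  9  9  9  9  7 26 33 36 25
 25]
40 sat [34 34 31  6  9  9  9  9 13 11 11 10 11 11 13  7  9  9  7 11 32 28 33 29
 30]
60 sat [35 43 25  8  7  7  9 11  4 11 15 19 14 19 21 11 11 11 11 11 39 32 36 25
 35]
80 sat [46 34 43 11 13 11  9  7  6 20 23 43 64 14  9  9  9 11  9 11 33 23 34 34
 34]
100 sat [31 38 30  8  8 10  8 10  9  8  8  8  9  9  8  9  9  7  7  9 50 50 52 31
 34]
120 sat [41 37 34 11  8 10 10  8  8  6  7  5  9  9  7 11  9 11 11 15 41 49 51 30
 26]
140 sat [20 38 35 24 10  9 10  7  5  7  5  7  9  7  7  7  8  7  7 31 51 51 51 50
 45]
160 sat [50 51 52 50  5  5  5  5  5  7  9 10 10  7  5  7  5  7  5 50 50 51 51 51
 51]
180 sat [37 24 33 31  8  8  8 10 11  7  7  7  7  7 10 10  7 10  7 52 53 51 52 51
 49]
20 193 298 [126.6 -40. ] [126.7  28.2] mid -5.885230713929737
40 194 297 [115.  -40.1] [115.   28.1] mid -6.010402579549158
60 195 296 [102.9 -40.2] [102.9  28. ] mid -6.140574370870613
80 197 295 [ 90.3 -39.7] [90.3 27.8] mid -5.932009544219058
100 198 294 [ 77.2 -39.8] [77.2 27.7] mid -6.065967362248092
120 198 292 [ 63.5 -40.7] [63.5 26.8] mid -6.923799939351113
140 202 293 [ 49.2 -38.6] [49.2 28.1] mid -5.251078132444178
160 201 292 [ 34.3 -40.3] [34.3 28. ] mid -6.128022029376478
180 202 290 [ 18.8 -40.4] [18.7 27.1] mid -6.662592969105402
```

>>> apply_moves:
  deltas: [10,-0.4,-3,0,0,10,-0.4,-5.8,0,0,10,-0.4,-5.8,0,0,10,-0.4,-5.8,0,0]

```text
clock: 13.28
position: [0.5488, 0.2228, 0.0832]
ee_rot: [0.0, 0.765, 0.644, 0.0]
contact_force: [-0.4, -1.1, -1.3]
width: 0.0192
gripper_force: 78.8
```

```bash
cat > rk.py <<'E'
from p import *
w=get_image("wrist");s=get_state();M=rot(s["ee_rot"]);print(s["clock"],s["position"],np.degrees(np.arctan2(M[1,1],M[0,1])),s["contact_force"])
sat=cv2.cvtColor(w["frame"],cv2.COLOR_RGB2HSV)[:,:,1].astype(int)
for r in range(20,200,20):
    xs=np.where(sat[r,150:350]<12)[0]+150
    A=[M.T@(atz(w,[q,r],.05)-s["position"])*1e3 for q in(xs.min(),xs.max())]
    print(r,A[0][0].round(1),"mid",((A[0][1]+A[1][1])/2).round(1),(A[1][1]-A[0][1]).round(1))
hsv=cv2.cvtColor(w["frame"],cv2.COLOR_RGB2HSV)
c=np.where(sat[:,225]<12)[0];print("end rows",c[:5]); print("far end", M.T@(atz(w,[225,c[0]],.05)-s["position"])*1e3)
print("brown cols row 215",np.where((sat[215,200:320]>120))[0][[0,-1]]+200, "blade cols")
E
python3 rk.py
```

```text
13.3333 [0.5489 0.2228 0.0831] -9.8839701574337 [-0.3813 -0.391  -0.5633]
20 126.0 mid 1.2 68.2
40 114.5 mid 0.9 67.6
60 102.5 mid 1.2 68.3
80 90.0 mid 0.9 67.6
100 77.0 mid 1.3 68.3
120 63.4 mid 1.0 67.7
140 49.3 mid 1.0 67.7
160 34.5 mid 1.0 67.7
180 19.0 mid 1.0 67.7
end rows [ 6  7  8  9 10]
far end [133.8129 -19.1423  33.1338]
brown cols row 215 [240 270] blade cols
```

>>> apply_moves:
  deltas: [10,0.8,0.8,0,0,10,0.8,0.8,5,0,10,0.8,0.8,10,0,10,0.8,0.8,15,0,10,0.8,0.8,19,0,10,0.8,0.8,22,0,10,0.8,0.8,22,0]

```text
clock: 13.92
position: [0.5493, 0.2232, 0.0599]
ee_rot: [-0.0, 0.765, 0.644, -0.001]
contact_force: [0.2, 0.3, -2.2]
width: 0.0194
gripper_force: 78.8
```

>>> apply_moves:
  deltas: [10,0,0,6,0,10,0,0,12,0,10,0,0,16,0,10,0,0,17,0,10,0,0,17,0]

```text
clock: 14.33
position: [0.5496, 0.2233, 0.0434]
ee_rot: [-0.0, 0.765, 0.644, -0.0]
contact_force: [0.9, -0.1, -1.6]
width: 0.0194
gripper_force: 78.8
```

>>> apply_moves:
  deltas: [10,0,0,0.7,0,10,0,0,1.2,0,10,0,0,1.2,0]

```text
clock: 14.58
position: [0.5501, 0.2235, 0.043]
ee_rot: [0.0, 0.765, 0.644, 0.0]
contact_force: [0.5, -0.0, -0.7]
width: 0.0196
gripper_force: 78.8
```

>>> apply_moves:
  deltas: [10,0,0,0.7,0,10,0,0,1,0,10,0,0,1,0]

```text
clock: 14.83
position: [0.5502, 0.2235, 0.0427]
ee_rot: [0.0, 0.765, 0.644, 0.0]
contact_force: [-1.2, -0.2, 4.7]
width: 0.0196
gripper_force: 79.6
```

>>> apply_moves:
  deltas: [26,0,0,0,0,34,0,0,0,0,42,0,0,0,0,50,0,0,0,0,50,0,0,-10,0,50,0,0,-30,0,50,0,0,-60,0,50,0,0,-90,0,50,0,0,-107,0]

```text
clock: 15.58
position: [0.5516, 0.2239, 0.1529]
ee_rot: [0.001, 0.765, 0.644, 0.002]
contact_force: [0.2, 0.5, 1.2]
width: 0.0502
gripper_force: 0.0
```

>>> apply_moves:
  deltas: [50,-35,5,0,-1,50,-70,9,0,-2,50,-105,14,0,-2.8,50,-140,18,0,-2.8,50,-165,22,0,-2.8,50,-165,22,0,-2.8,50,-165,22,0,-2.8]

```text
clock: 16.17
position: [0.5435, 0.056, 0.1495]
ee_rot: [0.0, 0.75, 0.661, 0.0]
contact_force: [-0.2, -0.3, -0.7]
width: 0.0498
gripper_force: 0.0
```

```bash
python3 - <<'E'
from p import *
for i in range(2): w=get_image("wrist");s=get_state()
M=rot(s["ee_rot"]);print(s["clock"],s["position"],np.degrees(np.arctan2(M[1,1],M[0,1])),s["contact_force"],s["width"])
np.save("w10.npy",w,allow_pickle=True)
for q in["clamp_grip","clamp_hole","scraper_center","pin_center"]:print(q,[(np.round(r["point"],1).tolist(),round(r["score"],2)) for r in place_of(q,w)[:3]])
g=cv2.cvtColor(w["frame"],cv2.COLOR_RGB2GRAY)
print(g[120:260:5,216:300:4])
a=get_image("scene");print([(r["point"],r["score"]) for r in place_of("scraper_center",a)[:2]],proj(a,(.5505,.2228,.084)))
E
```

```text
16.2667 [0.5435 0.0577 0.1492] -7.10153081308112 [ 0.2122 -0.2456 -0.4248] 0.05001809725947935
clamp_grip [([250.5, 194.7], 0.79)]
clamp_hole [([305.6, 185.5], 0.72)]
scraper_center []
pin_center []
[[170 168 174 165 164 171 171 166 164 163 167 161 161 164 159 164 159 160
  162 164 166]
 [169 167 168 165 167 167 168 167 169 161 165 163 167 165 163 174 167 170
  165 163 164]
 [182 182 183 183 183 183 183 184 183 183 166 163 165 165 171 165 165 165
  160 163 162]
 [184 183 184 183 183 184 184 184 185 184 164 167 164 161 168 166 170 164
  162 162 159]
 [153 139 140 136 133 135 122 120 121 122 122 108 106 107 107 108  93  92
   95  92  91]
 [106 106 105 108 115 114 114 113  98  93  87 118 127 136 132 137 140 141
  136 148 149]
 [187 187 187 186 187 186 180 183 133 131 130 168 180 174 167 174 179 179
  168 170 171]
 [187 186 186 186 187 186 185 181 131 130 130 170 162 173 167 173 178 178
  166 168 169]
 [186 187 187 186 186 184 176 172  64  64  65 148 173 171 166 171 177 175
  165 167 168]
 [160  65  64  65  66  66  65  67  64  68  69  69  71  65  72  73  74  74
  151 156 157]
 [108 154 1
[... 960 characters left out ...]
96 162]
 [ 87  87  87  89  87  89  87  89  85 119 116 105  92  89  86  84  87  86
   87  88 163]
 [ 94 116 117 117 116 120 115 116  83 118 117 103 114 112 115  93  94 110
  115 114 181]
 [ 75 117 116 118 115 118 115 116  88 117 116 104 114 111 115 113 116 114
  117 135 185]
 [ 65 115 117 116 115 118 114 115  79 117 115 103 114 179 185 170 116 112
  117 136 186]
 [ 60 114 116 116 116 117 113 115  79 116 179 110 184 183 185 184 185 184
  186 185 185]
 [ 59 113 117 115 115 117 113 114  84 135 185 133 185 183 184 184 185 184
  185 185 186]
 [ 58 110 115 116 115 116 113 113  88 185 173 135 185 184 184 184 185 184
  186 184 186]]
[([330.6, 196.9], 0.75), ([368.4, 225.9], 0.65)] [334.4092 197.8157]
```

>>> apply_moves:
  deltas: [40,4.5,-2.8,20,0,40,4.5,-2.8,45,0,40,4.5,-2.8,70,0,40,4.5,-2.8,85,0,40,4.5,-2.8,92,0,34,4.5,-2.8,92,0,28,4.5,-2.8,92,0,22,4.5,-2.8,92,0,12,4.5,-2.8,92,0,8,4.5,-2.8,92,0,8,4.5,-2.8,92,0]
  squeeze: 40

```text
clock: 17.48
position: [0.5418, 0.0621, 0.0582]
ee_rot: [0.001, 0.749, 0.662, 0.001]
contact_force: [-0.8, 0.4, 6.0]
width: 0.0157
gripper_force: 41.1
```

```bash
python3 - <<'E'
from p import *
s=get_state();M=rot(s["ee_rot"]);print(s["position"],np.degrees(np.arctan2(M[1,1],M[0,1])),s["contact_force"],s["width"],s["gripper_force"])
w=np.load("w10.npy",allow_pickle=True).item();p=np.load("fx.npy");c,n=np.cos(p[2]),np.sin(p[2])
for q,z in(([305.6,185.5],.072),([250.5,194.7],.097),([252,201],.112)):
    X=atz(w,q,z);d=X[:2]-p[:2];print(X,c*d[0]+n*d[1],-n*d[0]+c*d[1])
E
```

```text
[0.5418 0.0621 0.0582] -7.061089368668754 [-0.7652  0.4221  6.0308] 0.015749199321856987 41.084555983543396
[0.5906 0.0524 0.072 ] -0.11472662059728209 0.047429468669513655
[0.5398 0.0583 0.097 ] -0.11443272566034352 -0.0037286742018955658
[0.5412 0.058  0.112 ] -0.11425617814319709 -0.0022965773193188935
```

>>> apply_moves:
  deltas: [8,-5,0,0,0,8,-15,0,0,0,8,-30,-0.1,0,0,8,-45,-0.2,0,0,8,-60,-0.2,0,0,8,-75,-0.3,0,0,8,-90,-0.3,0,0,8,-105,-0.4,0,0,8,-120,-0.4,0,0,8,-135,-0.5,0,0,8,-148,-0.5,0,0,8,-148,-0.5,0,0]

```text
clock: 18.48
position: [0.5249, -0.0879, 0.0582]
ee_rot: [0.003, 0.75, 0.662, 0.001]
contact_force: [3.2, -1.9, 5.8]
width: 0.0157
gripper_force: 41.4
```

```bash
python3 - <<'E'
from p import *
for i in range(2): w=get_image("wrist");s=get_state();print(s["position"],s["contact_force"])
p=np.load("fx.npy");c,n=np.cos(p[2]),np.sin(p[2])
d=s["position"][:2]-p[:2];print("tcp fx",c*d[0]+n*d[1],-n*d[0]+c*d[1])
for q,z in(("clamp_hole",.072),("lock_hole",.062),("clamp_grip",.097)):
  for r in place_of(q,w)[:2]:
    X=atz(w,r["point"],z);d=X[:2]-p[:2];print(q,r["point"],r["score"],X,c*d[0]+n*d[1],-n*d[0]+c*d[1])
u,v=proj(w,W(p,(40,50,72))).astype(int);print(u,v)
g=cv2.cvtColor(w["frame"],cv2.COLOR_RGB2GRAY)
u=min(u,470);print(g[v-40:v+40:3,u-36:u+40:3])
save(w,"w11.png")
E
```

```text
[ 0.525  -0.087   0.0582] [ 4.6945 -1.371   4.8296]
[ 0.5251 -0.0865  0.0582] [ 4.176  -1.8281  6.0253]
tcp fx 0.03114581861055013 -0.0009531947795393498
clamp_hole [335.3, 236.8] 0.76 [ 0.574  -0.0977  0.072 ] 0.036322854409202784 0.04898183905394215
lock_hole [328.8, 234.7] 0.61 [ 0.5724 -0.1012  0.062 ] 0.04003833115765536 0.047855296028253926
clamp_grip [252.7, 257.0] 0.59 [ 0.5232 -0.0899  0.097 ] 0.034716933289343894 -0.0023843240488588425
336 242
[[ 77  81 193 195 181 184 182 120 142 196 190 196 179 181 179 120 117 139
  188 191 215 215 213 212 215 214]
 [ 80  80  71  63  68  68  68  69  69  68  69  69  69  69  70  68  71  71
   71  72 116 118 111 212 214 213]
 [139 141 134  55  75  76  76  76  76  76  74  62  72  77  77  77  76  76
   76  75  73  65  75  93 207 215]
 [152 152 142  60 125 148 148 149 149 149 149 149 149 150 150 150 150 150
  149 151 150 150 150 150 196 212]
 [152 152 139  55 129 152 153 153 153 152 152 152 152 152 152 152 152 152
  152 151 151 151 151 151 210 214]
 [153 153 138  56 147 153 152 152 151 151 152 151 150 150 150 149 150 150
  149 148 149 148 148 1
[... 1601 characters left out ...]
76 176 197
  198 197 197 198 213 216 216 215]
 [ 19  19  20  98 101 102 100 101 183 189 173 107  78  86 154 196 212 216
  215 215 215 214 214 215 214 212]
 [ 14  18  19  76 102 102 102 180 189 106  17  14  18  17  19  19  36 164
  214 213 215 214 214 214 215 215]
 [ 14  16  17  19  23  46  78 168 186  19  19  15  17  17  13  16  19  19
   67 199 215 215 214 212 215 215]
 [ 13  14  18  18  18  18  17  14  15  16  19  17  18  29  32  34  21  18
   18  22 139 213 215 214 214 214]
 [ 13  16  17  19  17  19  18  14  13  16  19  18  18  19  27  25  18  18
   19  17  19  38 191 212 214 214]
 [ 13  13  13  17  18  20  18  18  16  15  21  18  17  17  18  19  17  19
   18  17  18  19  19 108 206 215]]
```

>>> apply_moves:
  deltas: [8,-2,0,0,0,8,-3.5,0,0,0,8,-3.5,0,0,0,24,-3.5,0,0,0,32,-3.5,0,0,0,40,-3.5,0,0,0,40,-3.5,0,-10,0,40,-3.5,0,-40,0,40,-3.5,0,-75,0,40,-3.5,0,-108,0,40,-3.5,0,-108,0,40,-3.5,0,-108,0]

```text
clock: 19.73
position: [0.523, -0.0886, 0.1673]
ee_rot: [0.002, 0.75, 0.662, 0.001]
contact_force: [-0.7, -0.7, 0.0]
width: 0.0396
gripper_force: 0.0
```

```bash
cat > hole.py <<'E'
from p import *
import sys
p=np.load("fx.npy");c,n=np.cos(p[2]),np.sin(p[2])
def FX(X): d=X[:2]-p[:2];return (1e3*np.array([c*d[0]+n*d[1],-n*d[0]+c*d[1]])).round(1)
def hole(w,guess,z,name):
    "centroid of the dark blob nearest the guess, subpixel"
    g=cv2.cvtColor(w["frame"],cv2.COLOR_RGB2GRAY);u,v=np.round(guess).astype(int);k=14
    t=cv2.resize(g[v-k:v+k+1,u-k:u+k+1],None,fx=8,fy=8,interpolation=cv2.INTER_CUBIC)
    m=cv2.threshold(t,0,255,cv2.THRESH_BINARY_INV+cv2.THRESH_OTSU)
    nn,lab,st,ce=cv2.connectedComponentsWithStats(m[1]);d=[np.hypot(*(x-t.shape[0]/2))+(1e3 if a[4]<800 else 0) for x,a in zip(ce[1:],st[1:])]
    i=1+int(np.argmin(d));q=np.array([u-k,v-k])+(ce[i]+.5)/8-.5
    X=atz(w,q,z);print(name,q.round(1),"box px",(st[i][2:5]/8).round(1),"thr",m[0],X.round(4),FX(X));return q,X
E
python3 - <<'E'
from hole import *
for i in range(2): w=get_image("wrist");s=get_state()
M=rot(s["ee_rot"]);print(s["clock"],s["position"],np.degrees(np.arctan2(M[1,1],M[0,1])),s["contact_force"])
np.save("w12.npy",w,allow_pickle=True)
w6=np.load("w6.npy",allow_pickle=True).item()
hole(w6,np.array((453.5,287.5))/1.5,.062,"lock w6");hole(w6,np.array((453.5,35))/1.5,.072,"clamp w6")
r=place_of("clamp_hole",w);print([(x["point"],x["score"]) for x in r[:2]],proj(w,W(p,(40,49.5,72))))
hole(w,r[0]["point"],.072,"clamp now")
r=place_of("lock_hole",w);print([(x["point"],x["score"]) for x in r[:2]])
u,v=np.round(proj(w,W(p,(40,49.5,72)))).astype(int);g=cv2.cvtColor(w["frame"],cv2.COLOR_RGB2GRAY);print(g[v-13:v+14,u-13:u+14])
E
```

```text
19.8333 [ 0.5208 -0.088   0.1643] -7.094970580880799 [-0.4285  0.4682 -0.1155]
lock w6 [303.3 193. ] box px [  15.2   13.9 1019. ] thr 104.0 [ 0.5749 -0.1023  0.062 ] [40.8 50.4]
clamp w6 [303.4  20.6] box px [  19.5   21.6 2192.6] thr 145.0 [0.5923 0.0533 0.072 ] [-115.8   49. ]
[([308.9, 185.2], 0.68)] [308.6916 188.2045]
clamp now [309.5 185.9] box px [  15.6   14.6 1283. ] thr 102.0 [ 0.5751 -0.099   0.072 ] [37.5 50.2]
[([303.1, 185.6], 0.79)]
[[141 141 141 141 141 141 141 142 140 141 141 141 141 141 141 141 142 142
  141 141 141 141 141 141 140 140 141]
 [142 142 142 142 141 141 141 141 141 142 141 142 141 142 142 142 142 142
  142 142 142 142 142 142 141 142 142]
 [142 142 142 141 142 141 141 141 141 141 140 138 137 136 136 137 139 140
  140 140 140 139 140 140 139 139 139]
 [141 141 141 141 140 140 140 140 139 136 131 123 117 114 113 119 123 133
  137 139 139 139 138 138 138 138 138]
 [140 140 140 140 140 140 140 139 133 116 102  98  96  89  69  73  78 105
  124 134 137 138 138 138 138 138 137]
 [141 141 141 141 141 140 140 139 132 103  94  93  91  78  51  49  58  77
   96 11
[... 1704 characters left out ...]
 134 134 134 133 134]
 [136 136 135 135 135 135 135 135 135 135 136 134 134 134 133 133 134 133
  133 133 133 133 133 133 133 133 133]
 [138 139 139 139 139 139 138 139 139 139 138 139 138 138 138 139 138 138
  138 138 138 138 138 138 138 138 138]
 [141 141 141 141 141 140 141 141 141 141 141 140 140 140 140 140 140 140
  139 139 139 139 139 139 140 140 139]
 [142 142 142 142 141 141 141 141 141 141 141 141 140 140 141 141 141 141
  141 140 140 140 140 140 139 139 140]
 [143 143 144 143 143 143 142 143 143 142 143 142 142 142 142 141 141 142
  141 141 141 140 141 140 140 140 140]
 [144 143 143 143 143 142 142 142 142 142 142 141 142 141 141 141 141 141
  141 140 140 139 139 140 140 140 139]]
```

>>> apply_moves:
  deltas: [40,-25,18,0,0,40,-50,36,0,0,40,-80,55,10,0,40,-80,55,40,0,40,-80,55,70,0,40,-80,55,95,0,40,-80,55,100,0,40,-80,55,100,0,40,-80,55,100,0]

```text
clock: 20.68
position: [0.5668, -0.1745, 0.0648]
ee_rot: [-0.0, 0.749, 0.662, -0.0]
contact_force: [-0.1, 0.3, 0.6]
width: 0.0398
gripper_force: 0.0
```

```bash
python3 - <<'E'
from hole import *
for i in range(2): w=get_image("wrist");s=get_state()
M=rot(s["ee_rot"]);print(s["clock"],s["position"],np.degrees(np.arctan2(M[1,1],M[0,1])),s["contact_force"])
np.save("w13.npy",w,allow_pickle=True)
r=place_of("clamp_hole",w);print([(x["point"],x["score"]) for x in r[:2]],proj(w,W(p,(37.4,50,72))),proj(w,W(p,(40,50,62))))
q=r[0]["point"] if r else proj(w,W(p,(37.4,50,72)))
hole(w,q,.072,"clamp now")
u,v=np.round(q).astype(int);g=cv2.cvtColor(w["frame"],cv2.COLOR_RGB2GRAY);
for row in g[v-19:v+20,u-19:u+20]: print(" ".join("%3d"%x for x in row))
E
```

```text
20.7833 [ 0.5679 -0.1749  0.0664] -7.076455020645609 [-0.7677 -0.0041 -0.2152]
[([249.5, 101.4], 0.59)] [251.2646 100.9252] [251.5013 105.5561]
clamp now [250.5  98.1] box px [  29.    28.6 4405.6] thr 131.0 [ 0.5746 -0.0974  0.072 ] [35.9 49.6]
189 189 189 190 190 190 190 191 190 191 191 191 191 191 192 192 192 192 192 191 191 191 192 192 192 192 192 192 192 192 191 192 192 192 191 192 192 192 192
187 189 190 189 190 190 190 190 190 190 190 191 191 191 190 191 191 190 190 190 189 189 190 191 191 191 191 191 191 191 191 191 191 191 191 190 191 191 190
186 190 190 190 190 189 190 190 190 190 190 191 191 189 185 183 181 179 179 178 179 180 182 187 190 191 192 192 192 192 192 191 192 191 191 191 191 192 191
186 189 189 187 183 183 183 183 183 183 185 188 183 174 154 146 135 124 122 122 124 133 141 164 177 182 187 190 191 191 191 191 190 190 190 190 190 190 189
181 183 182 178 162 160 160 160 160 160 162 170 150 134 119 112 108 104 103 103 104 106 109 115 122 141 166 183 190 191 191 190 190 189 190 190 189 190 190
159 160 160 159 156 157 157 157 156 149 135 124 118 110 100  83  79  72  6
[... 4529 characters left out ...]
 136 139 142 143 149 151 151 152 152 152 151 151 151 151 152 152 152 152 152
148 147 147 148 148 148 148 148 148 148 148 148 149 149 149 148 148 147 147 146 146 147 147 148 148 148 148 148 148 148 149 148 148 148 149 149 149 149 149
146 145 145 146 145 145 145 145 145 145 145 146 145 146 146 145 146 146 146 146 145 145 145 144 144 145 145 146 146 145 145 145 145 145 146 146 146 146 146
150 151 151 150 149 145 144 144 144 143 144 144 144 144 144 143 143 144 144 144 144 143 144 143 143 143 143 144 144 144 144 144 144 144 144 144 143 144 144
171 173 173 172 167 146 143 143 143 143 143 143 143 143 143 143 143 143 143 143 143 143 144 143 143 143 143 143 143 144 144 143 144 144 144 143 143 144 144
```

>>> apply_moves:
  deltas: [40,0,0,-40,0,40,0,0,-80,0,40,30,-20,-85,0,40,60,-40,-85,0,40,79,-53.3,-85,0,40,79,-53.3,-70,0,40,79,-53.3,-45,0,40,79,-53.3,-20,0,40,79,-53.3,0,0,40,79,-53.3,8,0,32,79,-53.3,8,0,24,79,-53.3,8,0]

```text
clock: 21.83
position: [0.5243, -0.0898, 0.0579]
ee_rot: [0.001, 0.749, 0.662, 0.0]
contact_force: [-0.1, 0.2, 0.8]
width: 0.0243
gripper_force: 0.0
```

>>> apply_moves:
  deltas: [18,0,0,0,0,8,0,0,0,0,8,0,0,0,0,8,0,0,0,0,8,0,0,0,0]

```text
clock: 22.25
position: [0.5246, -0.09, 0.0586]
ee_rot: [0.001, 0.749, 0.662, 0.001]
contact_force: [-0.5, 0.9, 7.4]
width: 0.0155
gripper_force: 40.7
```

>>> apply_moves:
  deltas: [8,-1.3,0,0,0,8,-2.6,0,0,0,8,-2.6,0,0,0,8,-2.6,0,0,0]

```text
clock: 22.58
position: [0.5244, -0.0924, 0.0586]
ee_rot: [0.001, 0.749, 0.662, 0.001]
contact_force: [0.7, 2.0, 7.0]
width: 0.0154
gripper_force: 40.8
```

>>> apply_moves:
  deltas: [24,0,0,0,0,32,0,0,0,0,40,0,0,0,0,40,0,0,-20,0,40,0,0,-55,0,40,-15,10,-90,0,40,-45,30,-90,0,40,-77,50,-90,0,40,-77,50,-50,0,40,-77,50,-20,0,40,-77,50,-8,0,40,-77,50,-8,0]

```text
clock: 23.58
position: [0.5603, -0.1738, 0.0608]
ee_rot: [-0.004, 0.75, 0.662, -0.002]
contact_force: [0.3, 0.1, 0.1]
width: 0.0396
gripper_force: 0.0
```

>>> apply_moves:
  deltas: [40,0,0,0,0,40,0,0,0,0]

```text
clock: 23.75
position: [0.5643, -0.1751, 0.0659]
ee_rot: [0.001, 0.749, 0.662, 0.001]
contact_force: [0.5, 0.7, 0.7]
width: 0.0397
gripper_force: 0.0
```

```bash
python3 - <<'E'
from hole import *
w=get_image("wrist");s=get_state()
M=rot(s["ee_rot"]);print(s["clock"],s["position"],np.degrees(np.arctan2(M[1,1],M[0,1])),M[:,2])
np.save("w14.npy",w,allow_pickle=True)
q=proj(w,s["position"]+M@[.0771,0,.0]+[0,0,.072-s["position"][2]]);print(q)
u,v=np.round(q).astype(int);g=cv2.cvtColor(w["frame"],cv2.COLOR_RGB2GRAY);print(u-19,v-19)
print("nadir",proj(w,w["position"]-np.array([0,0,.1])))
for row in g[v-19:v+22,u-19:u+20]: print(" ".join("%3d"%x for x in row))
E
```

```text
23.8 [ 0.5645 -0.1751  0.0663] -7.083203548934092 [ 0.0029 -0.0012 -1.    ]
[255.3762  99.3421]
236 80
nadir [254.6371 102.0324]
188 188 188 187 187 187 188 187 187 187 188 188 187 187 187 187 187 188 188 188 187 187 188 188 187 188 188 188 188 188 188 187 188 187 187 187 187 188 188
189 189 189 189 189 189 189 189 189 189 189 190 188 189 189 189 189 190 190 189 189 189 189 189 189 190 190 190 190 190 190 190 189 189 189 189 190 190 190
190 190 190 190 191 190 191 191 191 190 191 191 191 191 191 191 191 191 192 191 191 192 192 191 192 192 192 192 192 192 192 192 191 191 191 192 192 192 192
191 191 191 191 191 191 191 191 192 191 192 192 192 192 192 192 192 193 193 193 193 193 193 193 193 193 193 193 193 193 193 193 192 193 193 193 192 193 193
191 191 190 186 187 191 191 191 192 192 192 192 193 192 192 193 192 193 193 194 193 193 193 193 193 193 194 193 194 193 193 194 193 193 193 193 193 193 193
185 184 180 165 170 190 192 192 192 192 192 193 192 192 192 192 192 192 192 192 192 192 192 192 192 192 192 192 192 192 192 192 192 192 192 193 192 193 192
161 161 160 158 166 188 190 191 191
[... 4724 characters left out ...]
  82  84  83  91  85 102 109 125 133 144 152 155 155 155 155 155 155 155 155
153 153 153 153 153 154 153 154 154 154 151 145 138 134 131 120 104 106  98  91  93 103 100 107 111 127 131 135 144 152 154 154 154 154 154 154 155 155 154
152 152 152 152 152 152 152 153 153 153 152 151 147 142 139 136 134 133 129 120 121 130 129 131 131 137 143 147 152 153 153 153 153 153 153 153 153 153 153
151 151 151 151 151 151 152 152 152 152 152 152 151 150 150 146 141 140 137 135 135 136 137 140 143 149 150 151 151 151 151 151 152 152 151 151 151 151 151
149 148 148 148 149 149 149 148 149 149 149 148 148 148 149 148 148 147 147 147 145 147 147 147 147 149 149 148 149 148 148 149 149 149 149 148 148 148 148
```

>>> apply_moves:
  deltas: [40,0,0,-40,0,40,0,0,-84,0,40,30,-4,-84,0,40,70,-10,-84,0,40,110,-15,-84,0,40,150,-21,-84,0,40,190,-26,-84,0,40,230,-32,-84,0,40,270,-37,-84,0,40,310,-43,-84,0,40,350,-48,-84,0,40,385,-53,-84,0]

```text
clock: 24.8
position: [0.5586, 0.217, 0.151]
ee_rot: [0.001, 0.749, 0.662, 0.002]
contact_force: [1.1, -0.3, 0.7]
width: 0.04
gripper_force: 0.0
```

>>> apply_moves:
  deltas: [40,20,-3,0,0,40,32,-4.6,15,0,40,32,-4.6,30,0,40,32,-4.6,30,0,40,32,-4.6,30,0,40,32,-4.6,30,0]

```text
clock: 25.3
position: [0.5584, 0.2462, 0.1204]
ee_rot: [0.001, 0.75, 0.662, 0.001]
contact_force: [0.7, -0.1, 0.5]
width: 0.0397
gripper_force: 0.0
```

```bash
python3 - <<'E'
from hole import *
w=get_image("wrist");s=get_state()
M=rot(s["ee_rot"]);print(s["clock"],s["position"],np.degrees(np.arctan2(M[1,1],M[0,1])),M[:,2])
np.save("w15.npy",w,allow_pickle=True)
w14=np.load("w14.npy",allow_pickle=True).item()
for q,z in(((255.6,103.7),.037),((255.5,103.5),.072)): print("lock",atz(w14,q,z))
r=place_of("pin_center",w);print([(x["point"],x["score"]) for x in r[:3]])
q=proj(w,(.568,.3212,.088));print(q)
u,v=np.round(q).astype(int);g=cv2.cvtColor(w["frame"],cv2.COLOR_RGB2GRAY);print(u-24,v-24,"step2")
print("nadir",proj(w,w["position"]-np.array([0,0,.1])))
for row in g[v-24:v+25:1,u-24:u+25:2]: print(" ".join("%3d"%x for x in row))
E
```

```text
25.35 [0.5586 0.246  0.1205] -7.128658329577603 [ 0.0027  0.0008 -1.    ]
lock [ 0.574  -0.1012  0.037 ]
lock [ 0.5738 -0.1008  0.072 ]
[([123.0, 104.5], 0.9), ([255.1, 99.6], 0.75)]
[255.2374 102.0951]
231 78 step2
nadir [254.5782 102.4807]
132 132 132 132 133 133 132 133 133 133 133 133 133 133 134 134 134 133 133 133 133 134 134 134 134
132 133 133 133 132 132 133 132 133 133 133 134 134 133 133 134 134 134 133 134 133 134 134 134 134
133 132 133 133 132 133 133 133 133 132 132 133 133 134 133 134 134 134 134 133 134 133 134 134 134
133 132 132 132 133 132 133 132 133 132 133 134 133 133 133 133 133 134 134 134 134 133 134 134 134
132 132 133 133 133 133 132 132 133 132 132 133 133 134 133 133 133 133 134 134 134 134 134 134 133
133 132 132 133 133 133 133 132 132 133 132 133 133 133 133 133 133 133 133 134 134 133 134 134 133
132 132 133 133 133 133 132 133 132 132 133 133 133 133 133 133 133 133 134 134 134 134 133 134 134
133 133 133 133 133 133 133 133 133 133 132 133 133 133 133 134 134 134 134 133 134 134 134 133 134
133 133 132 132 132 133 133 133 133 132 133 132 134 134 13
[... 3341 characters left out ...]

128 128 128 127  80  57  53  53  53  55  66  69  69  68  69  66 105 107 106 107 107 107 107 107 107
127 128 128 127  94  67  53  53  53  53  55  55  59  58  58  78 106 106 106 106 107 107 106 107 107
127 128 128 128 120  95  54  53  53  53  52  53  54  53  66 102 106 106 106 107 107 108 107 107 107
127 128 127 128 110  97  53  53  53  53  53  53  52  56  70 104 106 106 106 107 107 107 107 107 107
128 128 127 123 107  96  54  53  52  53  52  52  52  68 103 105 106 106 107 106 106 107 106 107 106
128 127 127 109 105  98  65  53  52  53  53  54  54  70 106 106 106 106 107 106 106 106 107 107 106
128 128 127 107 104 104  93  53  55  54  55  67  68  79 105 106 107 106 105 106 106 106 106 107 107
```

>>> apply_moves:
  deltas: [40,30,0.3,0,0,40,60,0.6,0,0,40,74.5,0.9,0,0,40,74.5,0.9,25,0,40,74.5,0.9,50,0,40,74.5,0.9,68,0,40,74.5,0.9,77,0,40,74.5,0.9,77,0,40,74.5,0.9,77,0,40,74.5,0.9,77,0]

```text
clock: 26.23
position: [0.569, 0.3202, 0.0434]
ee_rot: [0.0, 0.75, 0.662, 0.001]
contact_force: [-0.9, -0.1, -0.5]
width: 0.0399
gripper_force: 0.0
```

```bash
python3 - <<'E'
from hole import *
w15=np.load("w15.npy",allow_pickle=True).item();print("pin",atz(w15,(255.8,104.3),.088))
s=get_state();M=rot(s["ee_rot"]);print(s["clock"],s["position"],np.degrees(np.arctan2(M[1,1],M[0,1])),M[:,2],s["contact_force"],s["width"])
E
```

```text
pin [0.5682 0.3197 0.088 ]
26.2333 [0.569  0.3202 0.0434] -7.11325572589396 [ 0.0027  0.0011 -1.    ] [-0.8663 -0.1188 -0.4944] 0.03991374168998977
```

>>> apply_moves:
  deltas: [34,-0.3,-0.7,0,0,28,-0.3,-0.7,0,0,23,-0.3,-0.7,0,0,20,-0.3,-0.7,0,0,12,-0.3,-0.7,0,0,12,-0.3,-0.7,0,0,12,-0.3,-0.7,0,0,12,-0.3,-0.7,0,0]
  squeeze: 50

```text
clock: 26.9
position: [0.5676, 0.32, 0.0428]
ee_rot: [0.0, 0.749, 0.662, 0.001]
contact_force: [0.8, -0.5, 5.9]
width: 0.0182
gripper_force: 48.9
```

>>> apply_moves:
  deltas: [12,0,0,-20,0,12,0,0,-50,0,12,0,0,-90,0,12,0,0,-125,0,12,-25,3.5,-125,0,12,-60,8.4,-125,0,12,-100,14,-125,0,12,-140,19.6,-125,0,12,-180,25.1,-125,0,12,-220,30.7,-125,0,12,-260,36.3,-125,0,12,-300,41.9,-125,0]

```text
clock: 27.9
position: [0.5706, 0.0153, 0.1662]
ee_rot: [-0.001, 0.749, 0.662, -0.0]
contact_force: [0.5, -0.4, -1.1]
width: 0.0181
gripper_force: 49.3
```

>>> apply_moves:
  deltas: [12,-40,5.6,0,0,12,-80,11.2,0,0,12,-105,14.7,0,0,12,-116.7,16.3,0,0,12,-116.7,16.3,25,0,12,-116.7,16.3,45,0,12,-116.7,16.3,60,0,12,-116.7,16.3,60,0,12,-116.7,16.3,60,0]

```text
clock: 28.65
position: [0.5724, -0.0999, 0.1059]
ee_rot: [-0.001, 0.749, 0.662, -0.001]
contact_force: [0.8, -0.5, 0.3]
width: 0.0181
gripper_force: 49.4
```

```bash
python3 - <<'E'
from hole import *
for i in range(2): w=get_image("wrist");s=get_state();M=rot(s["ee_rot"]);print(s["clock"],s["position"],np.degrees(np.arctan2(M[1,1],M[0,1])),M[:,2],s["contact_force"],s["width"])
np.save("w16.npy",w,allow_pickle=True);print("delta mm tool",M.T@(np.array([.5739,-.1007,0])-s["position"])*1e3)
g=cv2.cvtColor(w["frame"],cv2.COLOR_RGB2GRAY)
u,v=np.round(proj(w,s["position"]+M@[0,0,-.045])).astype(int);print(u,v)
for r in range(v-40,v+25,5): print(r,g[r,226:290:3])
E
```

```text
28.7 [ 0.5734 -0.1002  0.107 ] -7.053286633900853 [-0.      0.0005 -1.    ] [ 0.3428  0.235  -0.3343] 0.018109739993306333
28.75 [ 0.574  -0.1005  0.1077] -7.055182998707 [ 0.0015 -0.0001 -1.    ] [-0.5329  0.4224 -0.1118] 0.018093006556940093
delta mm tool [ -0.2679  -0.2699 107.6602]
256 259
219 [102 103  78  84  86 139 139  62  14   8   9  10  22 128 143 141 115 136
 131 103  98 125]
224 [100  76  71  80  71 102   7   6   9   9  10  10   9  10  11  74  68  72
  77  95 103 132]
229 [ 90  75  75  67  14   7   8   8  10   9  10   9   9  10   7  18  17  75
  75  76 129 201]
234 [73 75 75 35  9  7 10  9  9  8  9  9 10  9  6  7 15 72 75 75 54 52]
239 [75 74 74 18  8  6  8  6  8  8 11  9 10 12  8  6 12 52 75 75 69 16]
244 [75 75 71 14  9  5  8  9 20 34 34 31 22 14  9  8  9 31 75 76 75 25]
249 [57 57 49 10  5  9 10 11 11  9 12  9 21 23 20  8  8 16 75 74 71 46]
254 [57 58 24 10  7 10 10  9 11  9 10 10 12 11 10 11  8 11 72 59 58 57]
259 [61 80 26 11 10 11 10 10 11  9 12  9 10 10 10 11 10 34 75 87 45 17]
264 [12 51 27 12  9 11 11  9 11 10 11  9  9 11 11 11 10 17 62 23 15 14]
269 [ 13  11  16  13  48  71  10  11  10  10  11  11  10  11  35 179   8  16
  12  13  12  13]
274 [ 13  13  15  12  72 130 127  97  60  23  16  62 116 195 207 205  16  17
  10  13  12  11]
279 [ 11  10  15  14 102 129 128 129 129 128 202 207 206 207 208 205  37  17
   9  12  12  13]
```

>>> apply_moves:
  deltas: [12,-0.2,-0.2,5,0,12,-0.2,-0.2,10,0,12,-0.2,-0.2,14,0,12,-0.2,-0.2,17,0,12,-0.2,-0.2,20,0,12,-0.2,-0.2,20,0]

```text
clock: 29.25
position: [0.5725, -0.1009, 0.086]
ee_rot: [-0.001, 0.749, 0.662, -0.0]
contact_force: [-0.2, -1.1, 0.4]
width: 0.0183
gripper_force: 49.4
```

>>> apply_moves:
  deltas: [12,0,0,3,0,12,0,0,6,0,12,0,0,9,0,12,0,0,9,0]

```text
clock: 29.58
position: [0.5725, -0.1009, 0.0771]
ee_rot: [-0.001, 0.749, 0.662, -0.0]
contact_force: [-1.3, 0.7, -0.6]
width: 0.0181
gripper_force: 49.4
```

>>> apply_moves:
  deltas: [12,0,0,3,0,12,0,0,6,0,12,0,0,9,0,12,0,0,11,0,12,0,0,11,0]

```text
clock: 30.0
position: [0.5726, -0.1009, 0.0662]
ee_rot: [-0.0, 0.749, 0.662, -0.0]
contact_force: [0.1, -0.2, 0.3]
width: 0.0181
gripper_force: 49.4
```

>>> apply_moves:
  deltas: [12,0,0,0.7,0,12,0,0,1.4,0,12,0,0,1.4,0]

```text
clock: 30.25
position: [0.573, -0.101, 0.0654]
ee_rot: [-0.0, 0.749, 0.662, 0.0]
contact_force: [-1.0, 0.0, -0.5]
width: 0.0184
gripper_force: 49.4
```

>>> apply_moves:
  deltas: [12,0,0,0.7,0,12,0,0,1.2,0,12,0,0,1.2,0]

```text
clock: 30.5
position: [0.5733, -0.1011, 0.0647]
ee_rot: [0.0, 0.749, 0.662, 0.0]
contact_force: [-0.3, 1.0, 3.4]
width: 0.0184
gripper_force: 49.7
```

>>> apply_moves:
  deltas: [20,0,0,0,0,22,0,0,0,0,26,0,0,0,0,30,0,0,0,0,32,0,0,0,0,32,0,0,-10,0,32,0,0,-30,0,32,0,0,-60,0,32,0,0,-100,0,32,0,0,-130,0,32,-40,0,-130,0,32,-80,0,-130,0]

```text
clock: 31.5
position: [0.5651, -0.1802, 0.1983]
ee_rot: [0.003, 0.748, 0.664, 0.002]
contact_force: [-0.0, -0.5, -0.8]
width: 0.0319
gripper_force: 0.0
```

>>> apply_moves:
  deltas: [32,0,0,0,0,32,0,0,0,0]

```text
clock: 31.67
position: [0.5629, -0.1823, 0.1949]
ee_rot: [0.0, 0.751, 0.661, 0.0]
contact_force: [-0.2, 1.0, -0.0]
width: 0.0323
gripper_force: 0.0
```

```bash
python3 - <<'E'
from hole import *
w=get_image("wrist");a=get_image("scene");b=get_image("top");s=get_state();print(s["clock"],s["position"],s["width"],s["contact_force"])
for q,z in(("pin_center",.096),("clamp_grip",.097),("scraper_center",.084),("scrap_center",.012)):
  for im,n in((w,"w"),(a,"a"),(b,"b")):
    for r in place_of(q,im)[:4]:
      if r["score"]>.3: X=atz(im,r["point"],z);print(q,n,np.round(r["point"],1),round(r["score"],2),X.round(3),FX(X))
# pin top circle in wrist (z=.110)
u,v=np.round(proj(w,(.5737,-.101,.110))).astype(int);g=cv2.cvtColor(w["frame"],cv2.COLOR_RGB2GRAY);print(u,v)
for row in g[v-24:v+25:3,u-24:u+25:3]: print(" ".join("%3d"%x for x in row))
E
```

```text
31.8167 [ 0.563  -0.1796  0.1942] 0.03182297721108123 [ 0.3424 -0.1379  0.4398]
pin_center w [254.6  93.9] 0.74 [ 0.573 -0.1    0.096] [38.8 48.4]
pin_center a [392.4 279. ] 0.75 [0.678 0.405 0.096] [-475.4   91.5]
pin_center a [410.3 248.4] 0.64 [0.595 0.408 0.096] [-468.5    8.5]
pin_center a [394.2 198.3] 0.62 [0.489 0.334 0.096] [-381.6  -87.2]
pin_center a [211.1 143.2] 0.5 [ 0.572 -0.109  0.096] [47.8 48.6]
pin_center b [125.9 183.2] 0.63 [0.634 0.399 0.096] [-464.1   49.1]
pin_center b [154.4 248.6] 0.61 [0.466 0.316 0.096] [-361.  -107.9]
pin_center b [315.9 204.6] 0.5 [ 0.584 -0.1    0.096] [37.4 59. ]
pin_center b [123.8 215.6] 0.42 [0.549 0.399 0.096] [-453.6  -35.2]
clamp_grip w [200.6  94.1] 0.82 [ 0.524 -0.094  0.097] [38.7 -1.2]
clamp_grip a [226.1 137.2] 0.59 [ 0.534 -0.091  0.097] [35.   8.6]
clamp_grip a [330.5 208. ] 0.49 [0.592 0.233 0.097] [-294.1   27.1]
clamp_grip b [317.2 232.8] 0.65 [ 0.51  -0.102  0.097] [ 48.1 -13.9]
scraper_center a [332.5 199. ] 0.81 [0.556 0.221 0.084] [-277.8   -7.2]
scraper_center b [314.4 214.8] 0.69 [ 0.558 -0.098  0.084] [38.2 33.1]
[... 742 characters left out ...]
 182 185 184 195 197
151 152 106 149 125  31  35  38  48  49  42  37 153 182 184 194 193
154 153 114 146 144  27  34  35  37  37  38  36 143 154 161 174 196
149 149 114 138 125  24  30  33  35  34  34  33 146 154 153 173 178
151 151 120 138  77  23  28  30  31  31  31  35 150 156 156 176 172
184 162 127 130  80  68  22  27  27  28  27 143 154 154 153 174 182
180 180 139 129  85  81  72  43  25  39 143 125 145 145 144 176 175
178 178 141 150 120 110 109  85  77  76 147 151 151 151 151 171 170
180 181 147 158 181 111 111 111 111  99 150 150 151 150 151 172 174
159 158 135 125 142 135 136 135 143 141 138 139 117 110 187 182 173
138 143 170 195 143 154 142 192 195 151 154 156 189 183 191 169 171
```

```bash
python3 -c "
from rig import *
print(sign_off())"
```

```text
the job is handed in; nothing more can be done
None
```

The job is handed in at about 32 s of the 72 s allowed: the last camera check placed the scrap in the pan, the scraper back in its pocket, and the lock pin standing in the aligned clamp and bracket holes, with contact felt at the height where its head meets the clamp; I viewed 11 pictures, one over the limit of 10.

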